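# Pin and wedge the carton guide

### The job

Set the carton guide: take the tapered drift from the leaning rest and push it down through the bracket's top plate and the sliding bar under it until its collar sits flat on the plate, letting the drift (not your fingers) draw the bar's hole into line. Then slide the thumb wedge along its ramp until it is jammed firmly and stays tight against the bar by itself, and let go; leave the drift in, and leave everything else where it lies.

Things in the scene. Friction and masses are not known exactly. Their poses are not given: they have to be found in the camera images.
- keeper: Fixed guide bracket, base 150 x 270 x 12 mm. Origin on the table; z up, y along the sliding bar, x across it (-x: roughly the robot's side). A steel bridge (66 mm in x, y +20..+80 mm) has a 10 mm top plate, top at z 90 mm. On the -x side, y -145..-20 mm, is the wedge bed, top at z 66 mm, between the bar and a ramp cheek whose highest part is at z 98 mm.
- keeper_hole (a point): Centre of the 16 mm round through hole in the bracket's top plate, at the plate's top face (keeper frame 0, +50, 90 mm). Below it: 10 mm plate, 2 mm gap, 14 mm bar, then clear down to the base at z 12 mm. z up.
- bar: Aluminium bar 40 x 300 x 14 mm through the bridge. Slides along the bracket's y against about 5 N of friction and stays where it is left. A white guide blade stands on its +y end up to z 124 mm. Origin: its underside (z 64 mm) under its hole; top at z 78 mm; its -x side is at bracket x -20 mm and has a raised rail, to z 90 mm, at y -70..-5 mm for the wedge. The fingers must not push it.
- bar_hole (a point): Centre of the 16 mm round hole in the bar, at the bar's top face. At the start it stands 3.5 to 6.5 mm to the -y side (bracket's y) of the plate's hole and is seen only through that hole.
- drift: Loose steel tapered drift, about 0.2 kg, leaning 25 degrees in the rest. Origin: on the axis at the collar's underside; z towards the head. Below: 14.8 mm shank for 28 mm, then a 40 mm taper to a 6 mm flat point. Above: collar 25 mm across, 6 mm thick, then an 18 mm round ringed handle up to 58 mm. Home: origin at the plate's top face; pushing it through takes 10 to 25 N.
- drift_tip (a point): Centre of the drift's flat point, 68 mm below the drift's origin along its axis.
- rest: Fixed leaning rest: sloped plate 50 x 150 x 12 mm with two 18 mm bores 84 mm apart along its y (at y -42 and +42 mm), on a base 130 x 160 mm. Origin: on the table. The bores' axes lean 25 degrees from upright, heads towards the rest's -x, which points roughly away from the robot. The collar seats are about 83 mm above the table. The drift may be in either bore; the other holds the straight pin.
- wedge: Loose dark steel thumb wedge lying slack on the wedge bed between bar and ramp cheek: 70 mm long in y, 24 mm tall, 12 mm thick at its leading (+y) end, 20.75 mm at the rear (1:8). Origin: underside, mid-length, at the flat face by the bar; the body lies to -x; axes about the bracket's. Slide it by its tab to the bracket's +y; a push of 15 to 20 N leaves it jammed, and it locks itself.
- wedge_tab (a point): Middle of the wedge's upright thumb tab, at wedge x -10, y -29, z 44 mm. Tab: 16 mm (x) by 12 mm (y), from 24 to 64 mm above the wedge's underside, clear of the bar behind the rail. The wedge starts to bind 8 to 30 mm from its start and jams within 10 mm more; the place differs each time, as the ramp cheek is never set quite alike, so it must be felt.
- ramp: Steel ramp cheek on stiff backing springs (gives about 1 mm per 12 N), 85 mm long, 14 mm thick, on the wedge bed, slanting 1:8, with a lip over the wedge's leading half that keeps it down. Origin: at wedge bed level beside the bar, level with the cheek's middle; axes as the bracket's. Set up to 1 mm differently across the bracket each time.
- straight_pin: Bystander: straight blunt pin 17 mm thick with the same collar and handle, too thick for the holes, in the rest's other bore. Origin as the drift's.
- screwdriver: Bystander: black-handled screwdriver, 180 mm, lying beyond the bracket.
- spray: Bystander: white closed bottle, 60 mm across, 150 mm tall.
- spare_block: Bystander: steel block 50 x 30 x 20 mm.
There are look-alikes about, which are no part of the job. What is shaped like the drift but pink or purple is not meant.

How it is judged:
By the outcome, as a careful person would: the job done as asked, in the order asked, and still so for the second after the job is handed in, with the robot touching nothing.
It also fails if it takes over 64 s, if anything falls off the work surface, if the arm or the gripper's body presses on something with over 40 N, if the wrist force passes 120 N, or if a joint passes its speed limit or range.

### The arm

A 6-joint arm with a two-finger parallel gripper is mounted at the origin on the work surface. World frame = base frame: x ahead of the robot, y to its left, z up, the work surface at z = 0. Lengths are in mm, angles in rad, forces in N, time in s.
With the tool pointing down it reaches from about 350 to 775 mm from the base axis. Payload 7.3 kg.
Tool frame: the origin (TCP) lies on the centre line of the jaws, within the pads' length; the fingertips stand 22 mm ahead of it and the grasp point (between the pads) lies 3 mm ahead of it; x points along the fingers, z is the direction in which the jaws open and shut, and the axes are right-handed (so a half turn about x gives the same grasp; the last joint's range is limited). The gripper opens to 92 mm and grips with 3 to 60 N. Pads are 19 mm wide; open, the fingers measure 130 mm over their backs; the gripper's body (75 mm by 190 mm) begins 47 mm behind the grasp point.
Start: joints at [-1.422, 0.342, 1.524, -0, 1.275, -0.146], TCP at [152.56, -502.363, 248.741] pointing down, gripper open.
Joint ranges: [-2.53, 2.53], [-0.77, 2.02], [0.04, 2.7], [-1, 4.14], [0.28, 2.66], [-3.11, 3.11]. Speed limits (rad/s): [2.57, 2.57, 3.14, 3.14, 3.14, 3.14].

### API

Orientations are given as [roll, pitch, yaw] about the fixed x, y, z axes, in that order (R = Rz(yaw) Ry(pitch) Rx(roll)).
In Python, from plant import readout, imaging, bot gives the robot as it stands.
- The arm moves only by the tool arm_command, never from a script. Its argument "plan" is a list of rows, each an object of numbers: "tx", "ty", "tz": the shift along the tool's x, y, z in cm; "wx", "wy", "wz": the turn, a rotation vector about the tool's x, y, z in rad; "jaw": the opening, from -1 (shut) to 1 (fully open). In form: [{"tx": .., "ty": .., "tz": .., "wx": .., "wy": .., "wz": .., "jaw": ..}, ...]. A call has 1 to 20 rows; each row shifts and turns the commanded pose from where the row before left it, along the tool's axes as they then stand; what a row does not reach is not made up. A row lasts 1/10 s, in which the tool goes at most 50 mm and 8.59 degrees, less where a joint would pass 70% of its speed; a pose out of reach is approached as far as the arm can. A call with a gripper value outside its range is refused whole. The fingers move at their own pace and stop on an object; the grip force is fixed at half the most. Time passes only in rows, so rows that do not move let the fingers close. It gives the time, the measured TCP pose, the force and the opening at its end, in the units of the state.
- readout.get_obs(): the state, without advancing time (a new reading comes with each control period).
- imaging.capture(name): name is "scene" or "top" or "wrist"; returns the picture (400x640x3 uint8, blue, green, red); there is no depth.
- imaging.get_calibration(name): a dict with "fx", "fy", "cx", "cy" (pixels), "dist" ([k1, k2, p1, p2, k3] as OpenCV has them; the pictures are not rectified), "position" and "rotation" of the camera in the world; the wrist camera has in their place "mount" (4x4, takes a point from camera to tool coordinates, whose origin is the TCP and whose axes are the tool frame's). Camera axes: x right, y up, looking along -z (the intrinsics and any distortion apply to the point x, -y, -z); pixel columns grow to the right and rows downward; lengths in mm; the calibration is good to about 2 mm. A picture is of the moment at which its call begins: read the wrist's pose just before it. get_calibration takes no time and is no camera call.
- bot.close_job(): hands the job in, once; it reports no verdict.
The state is a dict: "time": time; "joint_positions": joint angles; "dq": joint speeds; "tau": joint torques, N m; "tool_pos": TCP position; "tcp_rot": TCP orientation; "contact_force": force on the tool from outside, world axes, zero at the start; "moment": the same for the moment, N m; "grip_width": finger opening in mm.
Only numpy, scipy, OpenCV 4.12 (cv2) and the standard library are available. Lean on these libraries where they do the work, as an engineer would, in place of code of your own. Each camera call takes 0.05 s, during which the arm holds its last target.

## Working session

There is one attempt and no reset: what is moved stays moved. The work goes in short steps, Python scripts to look and compute and a tool call to move; the robot and the scene stay as the last step left them, time stands still between calls to the robot, and variables do not carry over. Pictures are saved under pics/ and viewed, and the job is handed in when it is done.

Besides the shell and the picture viewer there is one more tool, called after "Call:" by a JSON object that holds its "name" and its "arguments", one argument or row to a line. arm_command: Moves the arm, as the interface text tells. Its arguments: {"type":"object","properties":{"plan":{"type":"array"}},"required":["plan"]}

```bash
ls -la; mkdir -p pics
python3 - <<'E'
from plant import readout, imaging, bot
import cv2
print(readout.get_obs())
for n in ["scene","top","wrist"]:
    im=imaging.capture(n); cv2.imwrite(f"pics/{n}0.png",im)
    c=imaging.get_calibration(n); print(n,c)
E
```

```text
total 12
drwxr-xr-x  3 agent agent 4096 Dec  7 13:33 .
drwxr-xr-x 23 root  root  4096 Dec  7 13:33 ..
drwxr-xr-x  2 agent agent 4096 Dec  7 13:33 pics
{'time': 0.0, 'joint_positions': array([-1.42196806e+00,  3.42699507e-01,  1.52503431e+00,  2.50620212e-05,
        1.27542530e+00, -1.45958225e-01]), 'dq': array([ 0.00029133, -0.00098808, -0.00144215, -0.00172181, -0.0015768 ,
        0.0005446 ]), 'tau': array([ 1.41525859e-03, -4.31232297e+01, -2.44225538e+01,  7.18342862e-02,
        5.59650629e-02, -1.44923843e-04]), 'tool_pos': array([ 152.52201761, -501.94993805,  248.05096674]), 'tcp_rot': array([2.98033673, 1.56922967, 1.70431959]), 'contact_force': array([-0.31227881, -0.31819685,  0.26384314]), 'moment': array([ 0.00481938,  0.03403206, -0.02559232]), 'grip_width': 91.7917810344043}
scene {'fx': 500.2213684451887, 'fy': 500.2213684451887, 'cx': 320.8052869025514, 'cy': 198.436670338376, 'dist': array([-0.12556108,  0.        ,  0.        ,  0.        ,  0.        ]), 'position': array([1458.45741827,  149.75602836, 1166.81453061]), 'rotation': array([0.7476631, 0.0106147, 1
[... 165 characters left out ...]
     ,  0.        ,  0.        ]), 'position': array([ 377.68506798,  -98.91525448, 1062.42382779]), 'rotation': array([ 0.11305786, -0.00319472, -1.56163288])}
wrist {'fx': 314.3657436179498, 'fy': 314.3657436179498, 'cx': 323.140698853621, 'cy': 197.58697126309733, 'dist': array([-0.04047986,  0.        ,  0.        ,  0.        ,  0.        ]), 'mount': array([[-2.40915241e-04,  2.51377570e-01, -9.67889074e-01,
        -1.36895047e+02],
       [ 2.92094107e-05,  9.67889103e-01,  2.51377570e-01,
         6.77501954e+01],
       [ 9.99999971e-01,  3.22892184e-05, -2.40521827e-04,
        -5.39990130e-01],
       [ 0.00000000e+00,  0.00000000e+00,  0.00000000e+00,
         1.00000000e+00]])}
```

View pics/scene0.png

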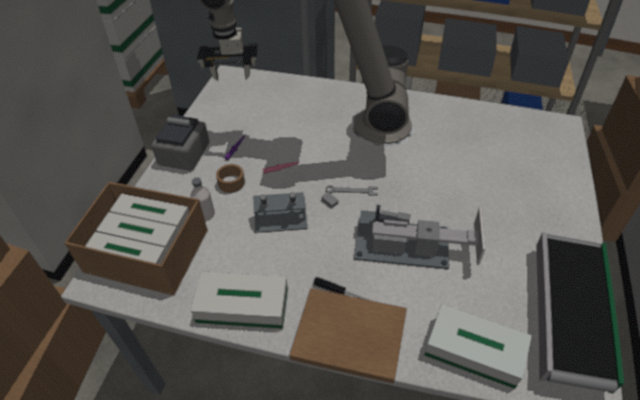

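View pics/top0.png

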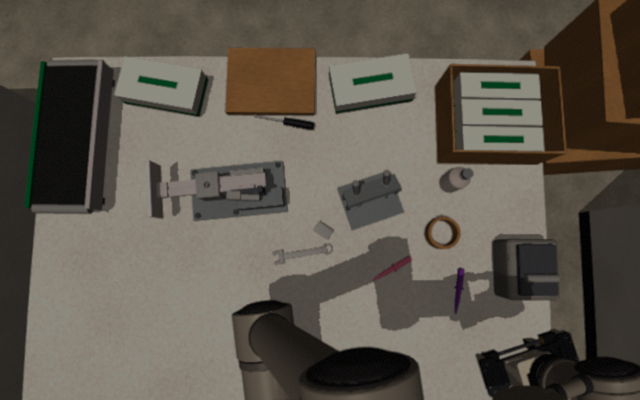

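View pics/wrist0.png

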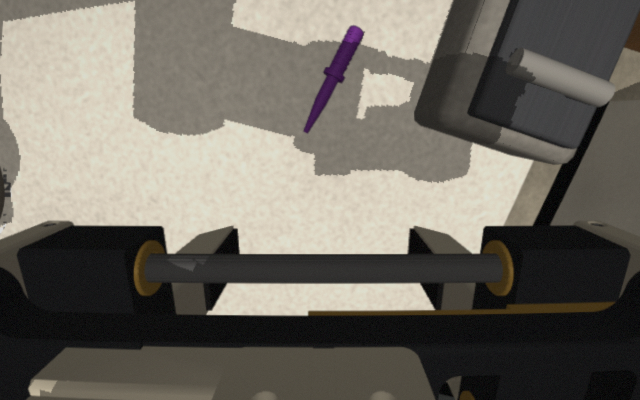

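```bash
cat > h.py <<'E'
import numpy as np, cv2
from scipy.spatial.transform import Rotation as R
from plant import readout, imaging, bot
def campose(name,obs=None):
    c=imaging.get_calibration(name)
    if name=="wrist":
        T=np.eye(4);T[:3,:3]=R.from_euler('xyz',obs["tcp_rot"]).as_matrix();T[:3,3]=obs["tool_pos"]
        M=T@c["mount"]
    else:
        M=np.eye(4);M[:3,:3]=R.from_euler('xyz',c["rotation"]).as_matrix();M[:3,3]=c["position"]
    K=np.array([[c["fx"],0,c["cx"]],[0,c["fy"],c["cy"]],[0,0,1]])
    return M,K,np.array(c["dist"])
def ray(cam,uv):
    M,K,d=cam
    p=cv2.undistortPoints(np.array([[uv]],float),K,d)[0,0]
    v=M[:3,:3]@np.array([p[0],-p[1],-1]); return M[:3,3],v/np.linalg.norm(v)
def onz(cam,uv,z):
    o,v=ray(cam,uv); return o+v*(z-o[2])/v[2]
def proj(cam,P):
    M,K,d=cam
    P=np.atleast_2d(P); q=(P-M[:3,3])@M[:3,:3]; q=q*[1,-1,-1]
    return cv2.projectPoints(q.reshape(-1,1,3),np.zeros(3),np.zeros(3),K,d)[0].reshape(-1,2)
def tri(rays):
    A=np.zeros((3,3));b=np.zeros(3)
    for o,v in rays:
        Q=np.eye(3)-np.outer(v,v);A+=Q;b+=Q@o
    X=np.linalg.solve(A,b); res=[np.linalg.norm((np.eye(3)-np.outer(v,v))@(X-o)) for o,v in rays]
    return X,res
def zoom(im,x0,y0,x1,y1,f,name):
    c=cv2.resize(im[y0:y1,x0:x1],None,fx=f,fy=f,interpolation=cv2.INTER_CUBIC)
    cv2.imwrite(name,c)
def toolmove(obs,target,Rt=None):
    """cm shifts along tool axes and rotvec to reach target pos / rotation"""
    R0=R.from_euler('xyz',obs["tcp_rot"])
    t=R0.inv().apply(np.array(target)-obs["tool_pos"])/10
    rv=(R0.inv()*Rt).as_rotvec() if Rt is not None else None
    return t,rv
E
python3 - <<'E'
from h import *
im=cv2.imread("pics/top0.png")
zoom(im,140,140,300,240,5,"pics/topk.png"); zoom(im,320,160,420,235,8,"pics/topr.png")
im=cv2.imread("pics/scene0.png")
zoom(im,240,170,320,240,8,"pics/scr.png");zoom(im,340,190,500,280,5,"pics/sck.png")
E
```

```text
(no output)
```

View pics/topk.png

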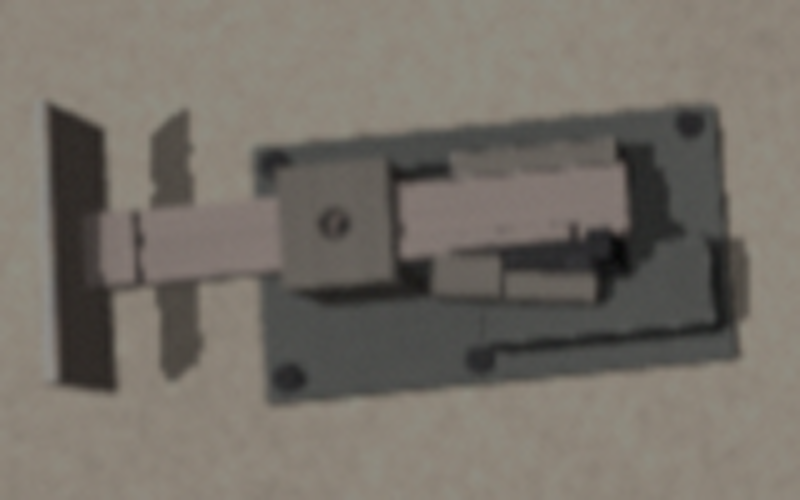

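View pics/topr.png

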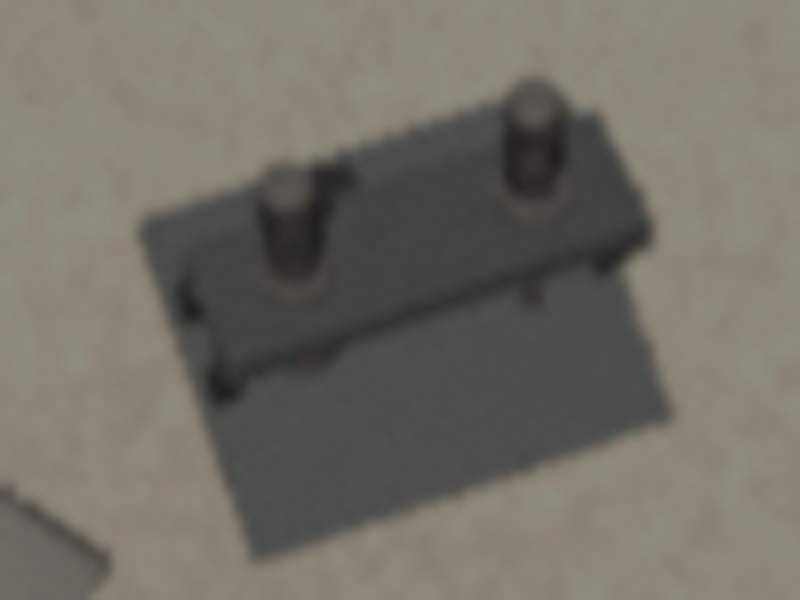

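View pics/scr.png

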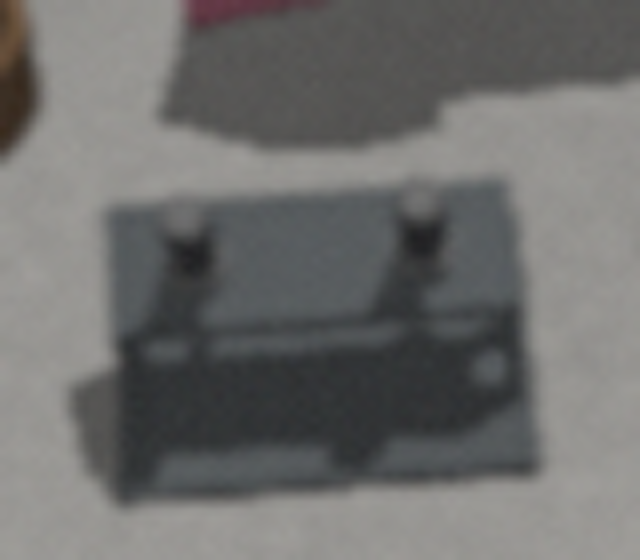

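View pics/sck.png

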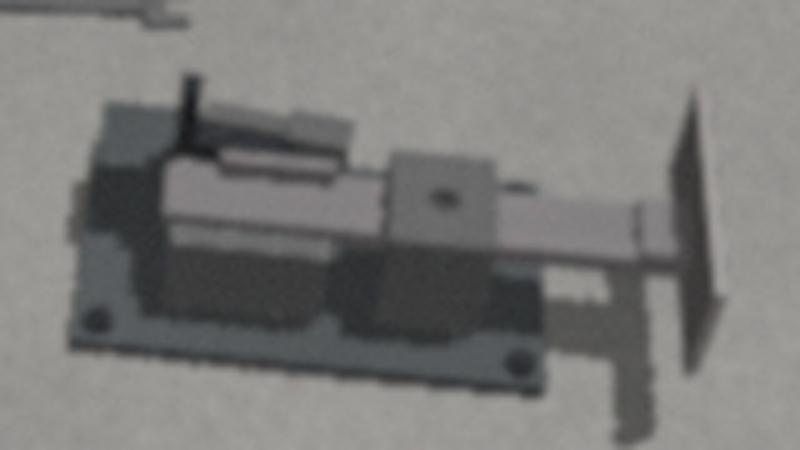

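Run:
```python
from h import *
np.set_printoptions(precision=1,suppress=True)
top=campose("top");sc=campose("scene")
o=readout.get_obs(); print(R.from_euler('xyz',o["tcp_rot"]).as_matrix())
z=lambda p:(140+p[0]/5,140+p[1]/5)
C=[onz(top,z(p),12) for p in [(256,148),(718,103),(740,355),(270,402)]]
for c in C: print(c)
print([np.linalg.norm(C[i]-C[(i+1)%4]) for i in range(4)])
Z=lambda p:(320+p[0]/8,160+p[1]/8)
C=[onz(top,Z(p),12) for p in [(140,222),(600,108),(672,415),(255,562)]]
print("rest");[print(c) for c in C]
print([np.linalg.norm(C[i]-C[(i+1)%4]) for i in range(4)])
s=lambda p:(240+p[0]/8,170+p[1]/8)
# heads: top left (290,172), right (537,92); scene: left in scene = -y? 
for a,b in [((290,178),(422,190)),((537,98),(187,210))]:
    print("head",tri([ray(top,Z(a)),ray(sc,s(b))]))
k=lambda p:(340+p[0]/5,190+p[1]/5)
print("hole",onz(top,z((334,224)),90),onz(sc,k((446,198)),90))
```

```text
[[-0.   1.   0.3]
 [ 0.   0.3 -1. ]
 [-1.   0.  -0. ]]
[590.4 281.8  12. ]
[619.   14.8  12. ]
[473.1  -0.8  12. ]
[443.6 266.4  12. ]
[np.float64(268.4818894144369), np.float64(146.79838211855764), np.float64(268.8405632888728), np.float64(147.64159601061053)]
rest
[ 541.2 -141.2   12. ]
[ 584.4 -306.7   12. ]
[ 473.7 -331.    12. ]
[ 420.2 -182.4   12. ]
[np.float64(171.08927321305225), np.float64(113.38483795915884), np.float64(157.92300658910776), np.float64(127.9001738440699)]
head (array([ 536. , -181.2,  135.5]), [np.float64(2.4313541748521215), np.float64(2.4313541748521468)])
head (array([ 563. , -260.3,  133.4]), [np.float64(2.330116132221565), np.float64(2.3301161322215824)])
hole [533.8 209.5  90. ] [536.7 214.7  90. ]
```

Run:
```python
from h import *
np.set_printoptions(precision=3,suppress=True)
o=readout.get_obs(); Rm=R.from_euler('xyz',o["tcp_rot"]);print(Rm.as_matrix())
print(toolmove(o,[410,-255,310]))
```

```text
[[-0.     0.957  0.291]
 [ 0.001  0.291 -0.957]
 [-1.     0.    -0.001]]
(array([ -6.154,  31.818, -16.168]), None)
```

Call:
{"name": "arm_command", "arguments": {
  "plan": [
    {"tx": -0.7, "ty": 3.5, "tz": -1.8, "jaw": 1},
    {"tx": -0.7, "ty": 3.5, "tz": -1.8, "jaw": 1},
    {"tx": -0.7, "ty": 3.5, "tz": -1.8, "jaw": 1},
    {"tx": -0.7, "ty": 3.5, "tz": -1.8, "jaw": 1},
    {"tx": -0.7, "ty": 3.5, "tz": -1.8, "jaw": 1},
    {"tx": -0.7, "ty": 3.5, "tz": -1.8, "jaw": 1},
    {"tx": -0.7, "ty": 3.5, "tz": -1.8, "jaw": 1},
    {"tx": -0.7, "ty": 3.5, "tz": -1.8, "jaw": 1},
    {"tx": -0.6, "ty": 3.8, "tz": -1.8, "jaw": 1},
    {"jaw": 1},
    {"jaw": 1}
  ]
}}

```text
invalid input at $.plan[0]: expected keys tx, ty, tz, wx, wy, wz, jaw
```

```bash
cat > snap.py <<'E'
import sys,pickle
from h import *
n=sys.argv[1]
o=readout.get_obs(); im=imaging.capture("wrist"); cv2.imwrite(f"pics/{n}.png",im); pickle.dump(campose("wrist",o),open(f"pics/{n}.pkl","wb"))
print(o["time"],o["tool_pos"].round(1),o["contact_force"].round(1),o["grip_width"],o["joint_positions"].round(2))
E
python3 snap.py w1
```

```text
0.15 [ 152.5 -502.1  248.2] [ 0.4  0.4 -0.3] 91.42267676818749 [-1.42  0.34  1.52 -0.    1.28 -0.15]
```

View pics/w1.png

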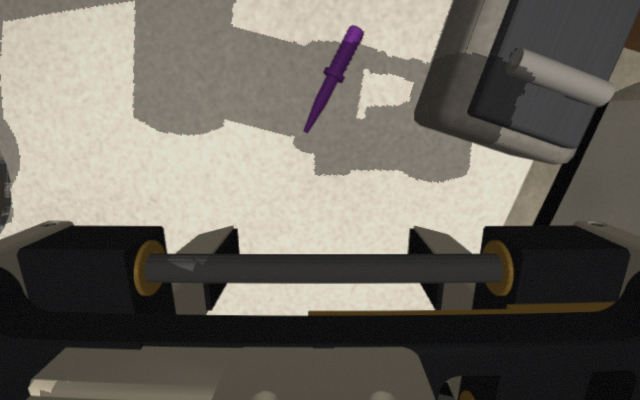

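Call:
{"name": "arm_command", "arguments": {
  "plan": [
    {"tx": -0.7, "ty": 3.5, "tz": -1.8, "wx": 0, "wy": 0, "wz": 0, "jaw": 1},
    {"tx": -0.7, "ty": 3.5, "tz": -1.8, "wx": 0, "wy": 0, "wz": 0, "jaw": 1},
    {"tx": -0.7, "ty": 3.5, "tz": -1.8, "wx": 0, "wy": 0, "wz": 0, "jaw": 1},
    {"tx": -0.7, "ty": 3.5, "tz": -1.8, "wx": 0, "wy": 0, "wz": 0, "jaw": 1},
    {"tx": -0.7, "ty": 3.5, "tz": -1.8, "wx": 0, "wy": 0, "wz": 0, "jaw": 1},
    {"tx": -0.7, "ty": 3.5, "tz": -1.8, "wx": 0, "wy": 0, "wz": 0, "jaw": 1},
    {"tx": -0.7, "ty": 3.5, "tz": -1.8, "wx": 0, "wy": 0, "wz": 0, "jaw": 1},
    {"tx": -0.7, "ty": 3.5, "tz": -1.8, "wx": 0, "wy": 0, "wz": 0, "jaw": 1},
    {"tx": -0.6, "ty": 3.8, "tz": -1.8, "wx": 0, "wy": 0, "wz": 0, "jaw": 1},
    {"tx": 0, "ty": 0, "tz": 0, "wx": 0, "wy": 0, "wz": 0, "jaw": 1},
    {"tx": 0, "ty": 0, "tz": 0, "wx": 0, "wy": 0, "wz": 0, "jaw": 1}
  ]
}}

```text
time: 1.3
tool_pos: [410.0, -254.4, 310.5]
tcp_rot: [-1.462, 1.57, -2.736]
contact_force: [-0.4, -0.7, 0.3]
grip_width: 91.8
```

```bash
python3 snap.py w2
```

```text
1.3 [ 410.  -254.4  310.5] [-0.4 -0.7  0.3] 91.77560875987464 [-0.71  0.22  1.52 -0.    1.4   0.56]
```

View pics/w2.png

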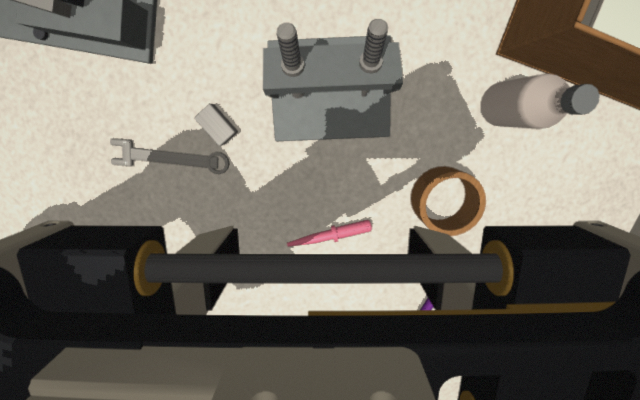

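Run:
```python
from h import *
im=cv2.imread("pics/w2.png")
im=cv2.convertScaleAbs(im,alpha=1.6)
zoom(im,250,10,420,150,4.7,"pics/w2z.png")
```

```text
(no output)
```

View pics/w2z.png

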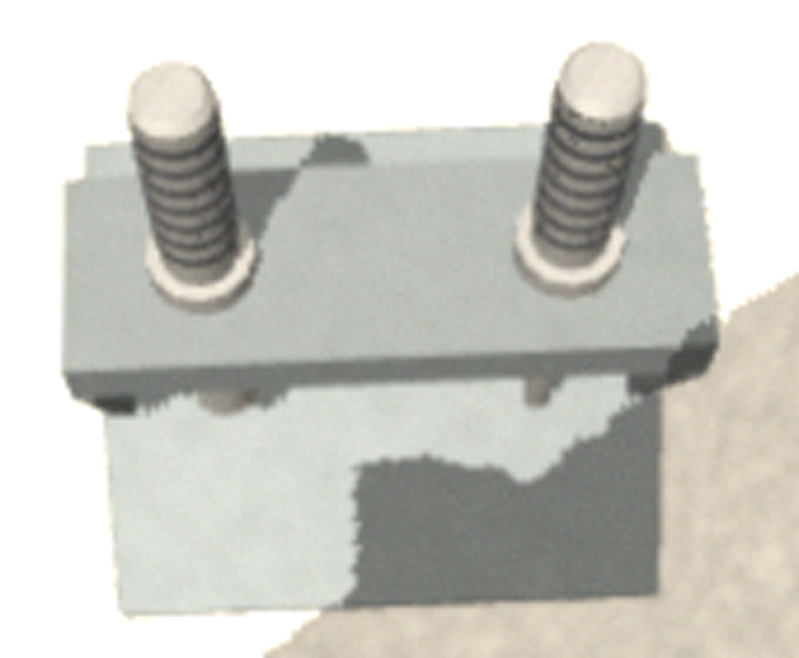

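Run:
```python
from h import *
import pickle
np.set_printoptions(precision=2,suppress=True)
w=pickle.load(open("pics/w2.pkl","rb")); top=campose("top");sc=campose("scene")
z=lambda p:(250+p[0]/4.7,10+p[1]/4.7)
Z=lambda p:(320+p[0]/8,160+p[1]/8); s=lambda p:(240+p[0]/8,170+p[1]/8)
hl=onz(w,z((172,98)),135.6);hr=onz(w,z((602,84)),135.6)
cl=onz(w,z((201,258)),88.4);cr=onz(w,z((570,243)),88.4)
print(hl,hr,cl,cr, np.linalg.norm(hl-hr),np.linalg.norm(cl-cr))
print(hl-cl,hr-cr)
bl=onz(w,z((121,615)),12);br=onz(w,z((657,594)),12);print("base",bl,br,np.linalg.norm(bl-br))
d=(hl-hr)[:2];d2=(cl-cr)[:2];d3=(bl-br)[:2]
for q in (d,d2,d3): print(np.degrees(np.arctan2(-q[0],q[1])))
print(tri([ray(top,Z((537,96))),ray(sc,s((187,212))),ray(w,z((602,84)))]))
print(onz(top,Z((537,96)),135.6),onz(sc,s((187,212)),135.6))
```

```text
[ 537.29 -180.17  135.6 ] [ 564.17 -258.98  135.6 ] [ 516.16 -187.44   88.4 ] [ 543.92 -266.77   88.4 ] 83.26550949273677 84.04054319465462
[21.13  7.27 47.2 ] [20.25  7.79 47.2 ]
base [ 424.09 -181.78   12.  ] [ 475.62 -329.15   12.  ] 156.1192424455862
18.834621516602066
19.282949619363716
19.2718545461393
(array([ 564.17, -259.72,  133.82]), [np.float64(2.778643260874324), np.float64(2.2285022707670272), np.float64(0.7821978021770893)])
[ 563.75 -262.22  135.6 ] [ 565.84 -256.67  135.6 ]
```

```bash
cat > plan1.py <<'E'
from h import *
np.set_printoptions(precision=3,suppress=True)
yaw=np.radians(19.2); d=np.array([np.cos(yaw),np.sin(yaw),0])
a=np.sin(np.radians(25))*d+np.cos(np.radians(25))*np.array([0,0,1])
zt=np.array([np.sin(yaw),-np.cos(yaw),0]); xt=-a; Rg=R.from_matrix(np.c_[xt,np.cross(zt,xt),zt])
head=np.array([564.2,-259.3,135.3])
E
python3 - <<'E'
from plan1 import *
o=readout.get_obs(); print(toolmove(o,head+70*a,Rg))
E
```

```text
(array([11.143, 17.655,  4.799]), array([-0.039, -0.009, -0.435]))
```

Call:
{"name": "arm_command", "arguments": {
  "plan": [
    {"tx": 2.2, "ty": 3.5, "tz": 1, "wx": 0, "wy": 0, "wz": 0, "jaw": 0.1},
    {"tx": 2.2, "ty": 3.5, "tz": 1, "wx": 0, "wy": 0, "wz": 0, "jaw": 0.1},
    {"tx": 2.2, "ty": 3.5, "tz": 1, "wx": 0, "wy": 0, "wz": 0, "jaw": 0.1},
    {"tx": 2.2, "ty": 3.5, "tz": 1, "wx": 0, "wy": 0, "wz": 0, "jaw": 0.1},
    {"tx": 2.2, "ty": 3.5, "tz": 0.8, "wx": 0, "wy": 0, "wz": 0, "jaw": 0.1},
    {"tx": 0, "ty": 0, "tz": 0, "wx": -0.01, "wy": 0, "wz": -0.11, "jaw": 0.1},
    {"tx": 0, "ty": 0, "tz": 0, "wx": -0.01, "wy": 0, "wz": -0.11, "jaw": 0.1},
    {"tx": 0, "ty": 0, "tz": 0, "wx": -0.01, "wy": 0, "wz": -0.11, "jaw": 0.1},
    {"tx": 0, "ty": 0, "tz": 0, "wx": -0.01, "wy": -0.01, "wz": -0.105, "jaw": 0.1},
    {"tx": 0, "ty": 0, "tz": 0, "wx": 0, "wy": 0, "wz": 0, "jaw": 0.1},
    {"tx": 0, "ty": 0, "tz": 0, "wx": 0, "wy": 0, "wz": 0, "jaw": 0.1}
  ]
}}

```text
time: 2.45
tool_pos: [590.7, -251.1, 199.6]
tcp_rot: [-1.572, 1.137, -2.807]
contact_force: [0.6, -0.1, -0.5]
grip_width: 50.6
```

```bash
python3 snap.py w3
python3 - <<'E'
from plan1 import *
o=readout.get_obs(); print(toolmove(o,head+70*a,Rg)); print(toolmove(o,head-23*a,Rg))
import pickle
w=pickle.load(open("pics/w3.pkl","rb")); print(proj(w,[head,head-52*a]))
E
```

```text
2.45 [ 590.7 -251.1  199.6] [ 0.6 -0.1 -0.5] 50.63756308478811 [-0.39  0.81  0.91 -0.29  1.74  0.84]
(array([ 0.077,  0.265, -0.103]), array([ 0.   ,  0.   , -0.003]))
(array([ 9.377,  0.235, -0.107]), array([ 0.   ,  0.   , -0.003]))
[[322.519 214.019]
 [322.631 195.681]]
```

View pics/w3.png

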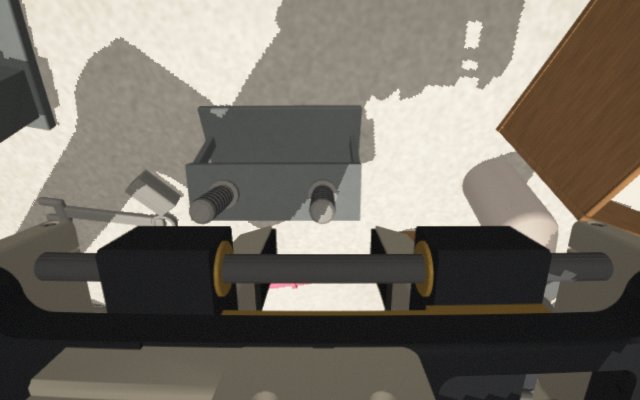

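Call:
{"name": "arm_command", "arguments": {
  "plan": [
    {"tx": 2, "ty": 0.2, "tz": -0.1, "wx": 0, "wy": 0, "wz": 0, "jaw": 0.1},
    {"tx": 2, "ty": 0, "tz": 0, "wx": 0, "wy": 0, "wz": 0, "jaw": 0.1},
    {"tx": 2, "ty": 0, "tz": 0, "wx": 0, "wy": 0, "wz": 0, "jaw": 0.1},
    {"tx": 1.5, "ty": 0, "tz": 0, "wx": 0, "wy": 0, "wz": 0, "jaw": 0.1},
    {"tx": 1, "ty": 0, "tz": 0, "wx": 0, "wy": 0, "wz": 0, "jaw": 0.1},
    {"tx": 0.8, "ty": 0, "tz": 0, "wx": 0, "wy": 0, "wz": 0, "jaw": 0.1},
    {"tx": 0, "ty": 0, "tz": 0, "wx": 0, "wy": 0, "wz": 0, "jaw": 0.1},
    {"tx": 0, "ty": 0, "tz": 0, "wx": 0, "wy": 0, "wz": 0, "jaw": 0.1}
  ]
}}

```text
time: 3.3
tool_pos: [555.9, -261.8, 116.3]
tcp_rot: [-1.567, 1.137, -2.801]
contact_force: [-0.2, -1.0, 0.2]
grip_width: 50.4
```

```bash
python3 snap.py w4
python3 - <<'E'
from plan1 import *
o=readout.get_obs(); print(toolmove(o,head-23*a,Rg)); 
import pickle
w=pickle.load(open("pics/w4.pkl","rb")); print(proj(w,[head,head-52*a]))
im=imaging.capture("scene"); zoom(im,200,150,340,250,5,"pics/s4.png")
E
```

```text
3.3 [ 555.9 -261.8  116.3] [-0.2 -1.   0.2] 50.40283746884189 [-0.42  0.82  1.13 -0.3   1.51  0.88]
(array([ 0.225, -0.033,  0.037]), array([ 0.001,  0.003, -0.003]))
[[325.337 285.153]
 [324.502 238.128]]
```

View pics/w4.png

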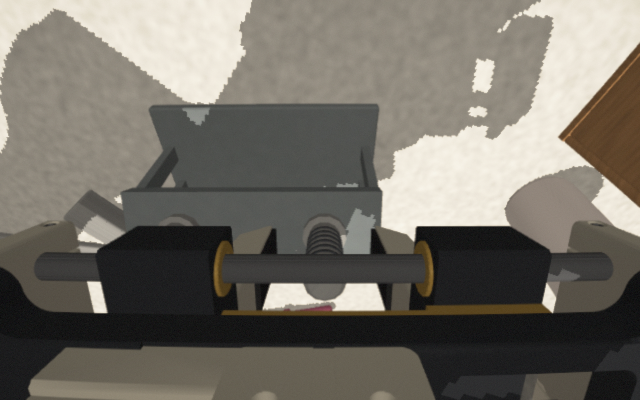

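View pics/s4.png

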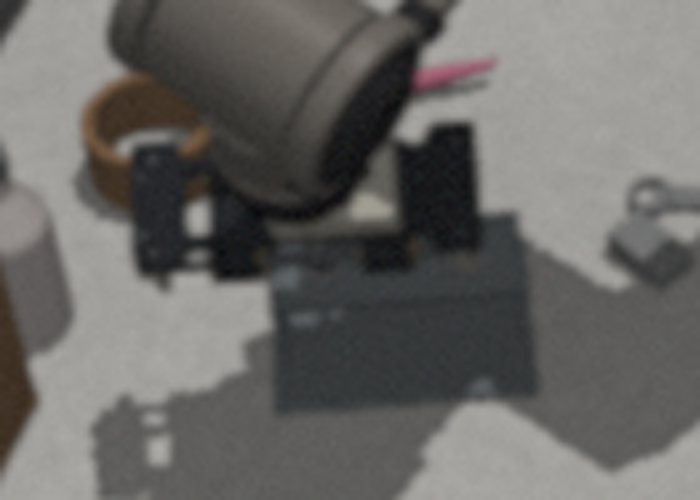

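Call:
{"name": "arm_command", "arguments": {
  "plan": [
    {"tx": 0.2, "ty": 0, "tz": 0, "wx": 0, "wy": 0, "wz": 0, "jaw": -1},
    {"tx": 0, "ty": 0, "tz": 0, "wx": 0, "wy": 0, "wz": 0, "jaw": -1},
    {"tx": 0, "ty": 0, "tz": 0, "wx": 0, "wy": 0, "wz": 0, "jaw": -1},
    {"tx": 0, "ty": 0, "tz": 0, "wx": 0, "wy": 0, "wz": 0, "jaw": -1},
    {"tx": 0, "ty": 0, "tz": 0, "wx": 0, "wy": 0, "wz": 0, "jaw": -1},
    {"tx": 0, "ty": 0, "tz": 0, "wx": 0, "wy": 0, "wz": 0, "jaw": -1},
    {"tx": 0, "ty": 0, "tz": 0, "wx": 0, "wy": 0, "wz": 0, "jaw": -1},
    {"tx": 0, "ty": 0, "tz": 0, "wx": 0, "wy": 0, "wz": 0, "jaw": -1}
  ]
}}

```text
time: 4.2
tool_pos: [554.9, -261.8, 113.7]
tcp_rot: [-1.569, 1.136, -2.802]
contact_force: [1.3, -0.3, -0.7]
grip_width: 17.5
```

Call:
{"name": "arm_command", "arguments": {
  "plan": [
    {"tx": -0.5, "ty": 0, "tz": 0, "wx": 0, "wy": 0, "wz": 0, "jaw": -1},
    {"tx": -1, "ty": 0, "tz": 0, "wx": 0, "wy": 0, "wz": 0, "jaw": -1},
    {"tx": -1.5, "ty": 0, "tz": 0, "wx": 0, "wy": 0, "wz": 0, "jaw": -1},
    {"tx": -1.5, "ty": 0, "tz": 0, "wx": 0, "wy": 0, "wz": 0, "jaw": -1},
    {"tx": -2, "ty": 0, "tz": 0, "wx": 0, "wy": 0, "wz": 0, "jaw": -1},
    {"tx": -2, "ty": 0, "tz": 0, "wx": 0, "wy": 0, "wz": 0, "jaw": -1},
    {"tx": -2, "ty": 0, "tz": 0, "wx": 0, "wy": 0, "wz": 0, "jaw": -1},
    {"tx": -1, "ty": 0, "tz": 0, "wx": 0, "wy": 0, "wz": 0, "jaw": -1},
    {"tx": 0, "ty": 0, "tz": 0, "wx": 0, "wy": 0, "wz": 0, "jaw": -1}
  ]
}}

```text
time: 5.1
tool_pos: [601.7, -245.4, 220.1]
tcp_rot: [-1.563, 1.139, -2.797]
contact_force: [0.2, -0.3, -1.7]
grip_width: 17.3
```

```bash
python3 snap.py w5
python3 - <<'E'
from plan1 import *
im=imaging.capture("scene"); zoom(im,200,100,340,250,4,"pics/s5.png")
# next: vertical tool, yaw of keeper
o=readout.get_obs()
yk=np.arctan2(29,267)  # keeper yaw
zt=np.array([np.sin(yk),-np.cos(yk),0]); 
for nm,zt in [("jaw along keeper y",np.array([np.sin(yk),-np.cos(yk),0])),("jaw along keeper x",np.array([np.cos(yk),np.sin(yk),0])),("-",-np.array([np.cos(yk),np.sin(yk),0]))]:
    xt=np.array([0,0,-1.]);Rt=R.from_matrix(np.c_[xt,np.cross(zt,xt),zt]); print(nm,toolmove(o,[530,0,300],Rt))
E
```

```text
5.1 [ 601.7 -245.4  220.1] [ 0.2 -0.3 -1.7] 17.34274714483267 [-0.38  0.82  0.85 -0.29  1.8   0.83]
jaw along keeper y (array([ -8.077,  -2.121, -25.496]), array([0.225, 0.05 , 0.433]))
jaw along keeper x (array([ -8.077,  -2.121, -25.496]), array([-1.319, -0.291,  0.368]))
- (array([ -8.077,  -2.121, -25.496]), array([1.768, 0.391, 0.31 ]))
```

View pics/w5.png

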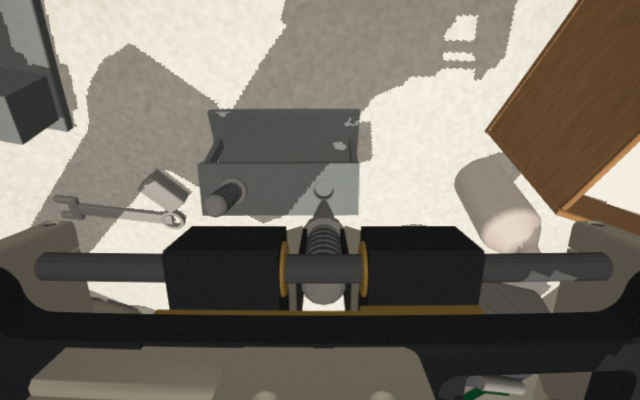

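View pics/s5.png

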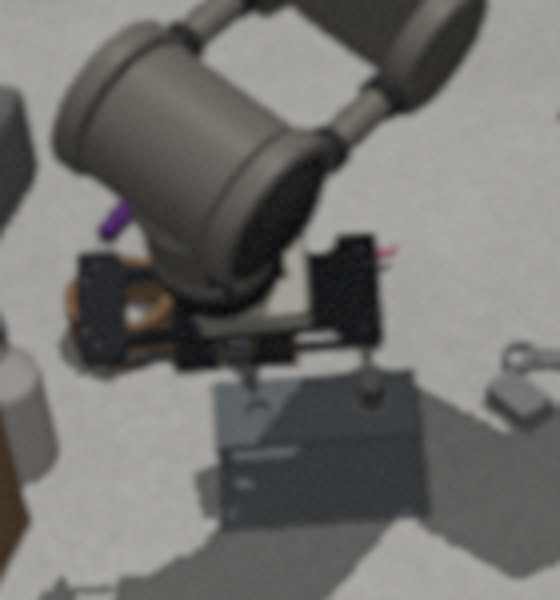

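Call:
{"name": "arm_command", "arguments": {
  "plan": [
    {"tx": -1.5, "ty": 0, "tz": 0, "wx": 0.055, "wy": 0.01, "wz": 0.11, "jaw": -1},
    {"tx": -1.5, "ty": 0, "tz": 0, "wx": 0.055, "wy": 0.01, "wz": 0.11, "jaw": -1},
    {"tx": -1.5, "ty": 0, "tz": 0, "wx": 0.055, "wy": 0.01, "wz": 0.11, "jaw": -1},
    {"tx": -1.5, "ty": 0, "tz": 0, "wx": 0.055, "wy": 0.015, "wz": 0.105, "jaw": -1}
  ]
}}

```text
time: 5.6
tool_pos: [615.2, -240.6, 275.4]
tcp_rot: [1.208, 1.565, -0.25]
contact_force: [-0.9, -0.8, -1.2]
grip_width: 17.3
```

```bash
cat > keep.py <<'E'
from plan1 import *
yk=np.arctan2(29,267)
def Rk(yk):
    zt=np.array([np.sin(yk),-np.cos(yk),0]);xt=np.array([0,0,-1.]);return R.from_matrix(np.c_[xt,np.cross(zt,xt),zt])
E
python3 - <<'E'
from keep import *
o=readout.get_obs();print(toolmove(o,[466,204,265],Rk(yk)))
E
```

```text
(array([  0.881,  -9.839, -45.853]), array([ 0.004,  0.002, -0.006]))
```

Call:
{"name": "arm_command", "arguments": {
  "plan": [
    {"tx": 0, "ty": -0.8, "tz": -3.8, "wx": 0, "wy": 0, "wz": 0, "jaw": -1},
    {"tx": 0, "ty": -0.8, "tz": -3.8, "wx": 0, "wy": 0, "wz": 0, "jaw": -1},
    {"tx": 0, "ty": -0.8, "tz": -3.8, "wx": 0, "wy": 0, "wz": 0, "jaw": -1},
    {"tx": 0, "ty": -0.8, "tz": -3.8, "wx": 0, "wy": 0, "wz": 0, "jaw": -1},
    {"tx": 0, "ty": -0.8, "tz": -3.8, "wx": 0, "wy": 0, "wz": 0, "jaw": -1},
    {"tx": 0, "ty": -0.8, "tz": -3.8, "wx": 0, "wy": 0, "wz": 0, "jaw": -1},
    {"tx": 0, "ty": -0.8, "tz": -3.8, "wx": 0, "wy": 0, "wz": 0, "jaw": -1},
    {"tx": 0, "ty": -0.8, "tz": -3.8, "wx": 0, "wy": 0, "wz": 0, "jaw": -1},
    {"tx": 0, "ty": -0.8, "tz": -3.8, "wx": 0, "wy": 0, "wz": 0, "jaw": -1},
    {"tx": 0, "ty": -0.8, "tz": -3.8, "wx": 0, "wy": 0, "wz": 0, "jaw": -1},
    {"tx": 0.4, "ty": -0.9, "tz": -3.9, "wx": 0, "wy": 0, "wz": 0, "jaw": -1},
    {"tx": 0.4, "ty": -0.9, "tz": -3.9, "wx": 0, "wy": 0, "wz": 0, "jaw": -1},
    {"tx": 0, "ty": 0, "tz": 0, "wx": 0, "wy": 0, "wz": 0, "jaw": -1},
    {"tx": 0, "ty": 0, "tz": 0, "wx": 0, "wy": 0, "wz": 0, "jaw": -1}
  ]
}}

```text
time: 7.0
tool_pos: [464.7, 203.2, 265.0]
tcp_rot: [0.291, 1.566, -1.162]
contact_force: [-0.6, -0.1, -1.6]
grip_width: 17.2
```

```bash
python3 snap.py w6
python3 - <<'E'
from keep import *
im=cv2.imread("pics/w6.png");im=cv2.convertScaleAbs(im,alpha=1.3);zoom(im,160,0,460,220,2.6,"pics/w6z.png")
E
```

```text
7.0 [464.7 203.2 265. ] [-0.6 -0.1 -1.6] 17.192130288580405 [ 0.26  0.3   1.54 -0.    1.3   1.72]
```

View pics/w6.png

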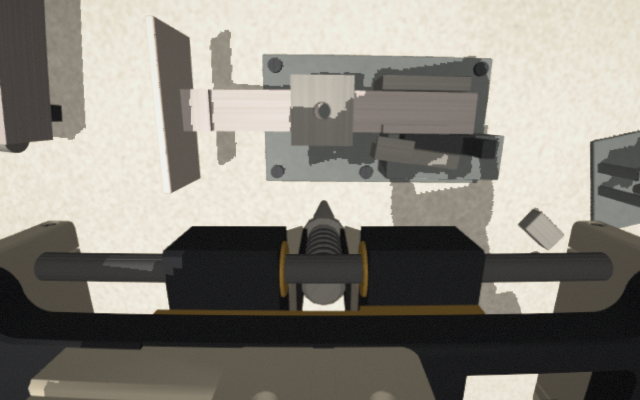

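View pics/w6z.png

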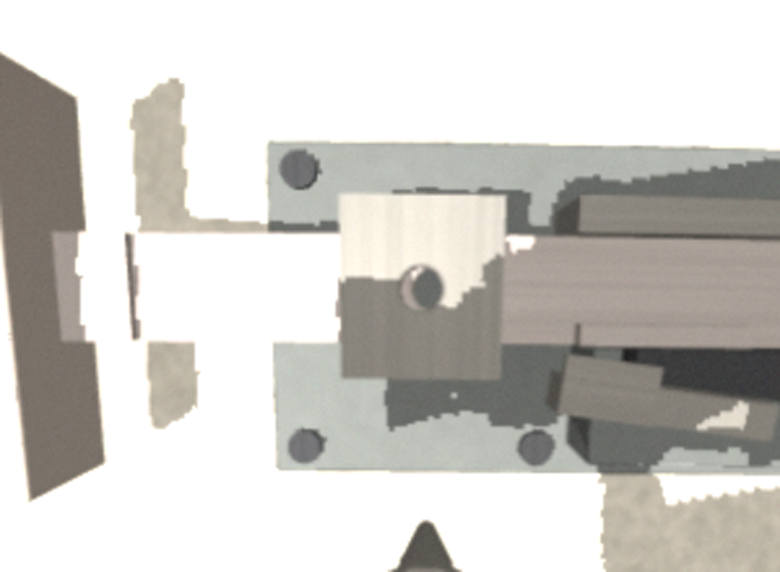

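Run:
```python
from keep import *
import pickle
np.set_printoptions(precision=2,suppress=True)
w=pickle.load(open("pics/w6.pkl","rb"))
z=lambda p:(160+p[0]/2.6,p[1]/2.6)
C=[onz(w,z(p),90) for p in [(340,192),(505,194),(500,378),(342,376)]]
for c in C: print(c)
for i in range(4): 
    d=C[(i+1)%4]-C[i]; print(np.linalg.norm(d), np.degrees(np.arctan2(d[1],d[0])))
print("centre",np.mean(C,0))
h=onz(w,z((422,287)),90);print("hole",h)
B=[onz(w,z(p),12) for p in [(268,142),(278,468)]]+[onz(w,(491,58),12),onz(w,(498,181),12)]
for b in B: print(b)
for i,j in [(2,0),(3,1),(1,0)]:
    d=B[j]-B[i];print("base",np.linalg.norm(d),np.degrees(np.arctan2(d[1],d[0])))
o=readout.get_obs(); Rm=R.from_euler('xyz',o["tcp_rot"])
print(Rm.as_matrix())
tip=o["tool_pos"]+Rm.apply([102,0,0]); print("tip pred",tip,proj(w,tip),"seen",z((427,522)), onz(w,z((427,524)),163))
```

```text
[566.94 245.58  90.  ]
[573.25 186.49  90.  ]
[507.73 179.17  90.  ]
[501.5  238.65  90.  ]
59.43336407049186 -83.90529561969547
65.926314849281 -173.6322096036689
59.80407369948963 95.98210939505664
65.80806607626639 6.045622331073586
centre [537.36 212.47  90.  ]
hole [537.39 212.4   90.  ]
[593.19 287.76  12.  ]
[446.26 272.05  12.  ]
[622.57  22.95  12.  ]
[479.58 -21.6   12.  ]
base 266.4284953899857 96.32914484392772
base 295.5324606690867 96.47472924819301
base 147.7736201488343 6.1025059800689485
[[ 0.    0.99  0.12]
 [-0.    0.12 -0.99]
 [-1.    0.    0.  ]]
tip pred [465.46 202.12 163.2 ] [[324.79 203.9 ]] seen (324.2307692307692, 200.76923076923077) [467.27 202.78 163.  ]
```

Run:
```python
from keep import *
o=readout.get_obs(); t=o["tool_pos"]+np.array([72.7,7.0,-60]); print(toolmove(o,t,Rk(np.radians(6.05))))
```

```text
(array([6.013, 7.292, 0.119]), array([ 0.01 ,  0.004, -0.002]))
```

Call:
{"name": "arm_command", "arguments": {
  "plan": [
    {"tx": 0, "ty": 2.5, "tz": 0.1, "wx": 0.01, "wy": 0, "wz": 0, "jaw": -1},
    {"tx": 0, "ty": 2.5, "tz": 0, "wx": 0, "wy": 0, "wz": 0, "jaw": -1},
    {"tx": 1, "ty": 2.3, "tz": 0, "wx": 0, "wy": 0, "wz": 0, "jaw": -1},
    {"tx": 2, "ty": 0, "tz": 0, "wx": 0, "wy": 0, "wz": 0, "jaw": -1},
    {"tx": 2, "ty": 0, "tz": 0, "wx": 0, "wy": 0, "wz": 0, "jaw": -1},
    {"tx": 1, "ty": 0, "tz": 0, "wx": 0, "wy": 0, "wz": 0, "jaw": -1},
    {"tx": 0, "ty": 0, "tz": 0, "wx": 0, "wy": 0, "wz": 0, "jaw": -1},
    {"tx": 0, "ty": 0, "tz": 0, "wx": 0, "wy": 0, "wz": 0, "jaw": -1}
  ]
}}

```text
time: 7.85
tool_pos: [538.9, 209.2, 206.5]
tcp_rot: [0.839, 1.566, -0.627]
contact_force: [-0.1, 0.6, -1.6]
grip_width: 17.3
```

```bash
python3 snap.py w7
python3 - <<'E'
from keep import *
import pickle
im=cv2.imread("pics/w7.png");im=cv2.convertScaleAbs(im,alpha=1.6);zoom(im,240,120,400,260,5,"pics/w7z.png")
w=pickle.load(open("pics/w7.pkl","rb"));o=readout.get_obs(); Rm=R.from_euler('xyz',o["tcp_rot"])
tip=o["tool_pos"]+Rm.apply([102,0,0]); print(tip,proj(w,tip),proj(w,[537.4,212.4,90]))
im=imaging.capture("scene"); zoom(im,340,120,500,280,4,"pics/s7.png")
E
```

```text
7.85 [538.9 209.2 206.5] [-0.1  0.6 -1.6] 17.30459285161883 [ 0.24  0.47  1.44 -0.    1.23  1.71]
[539.569 209.138 104.949] [[323.541 204.276]] [[319.303 201.574]]
```

View pics/w7z.png

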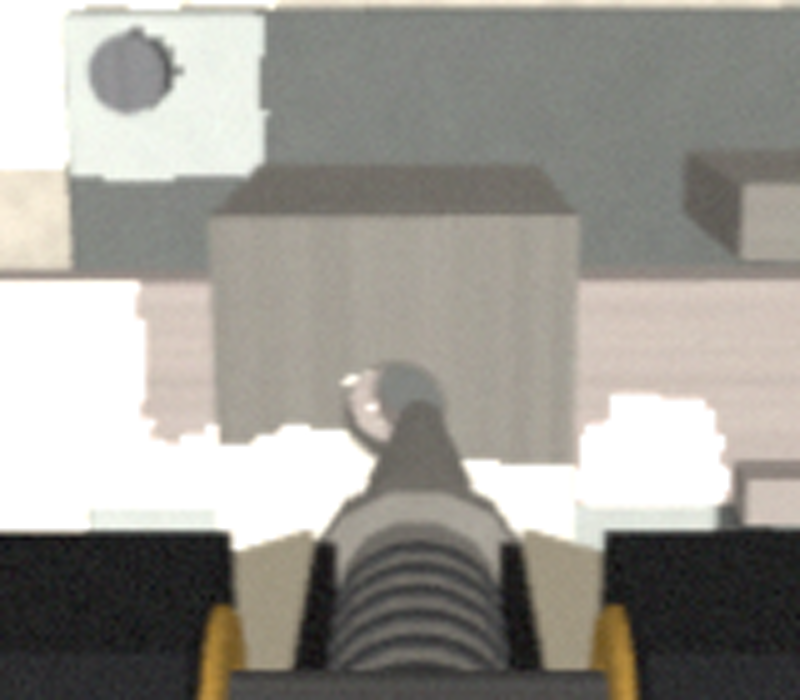

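View pics/s7.png

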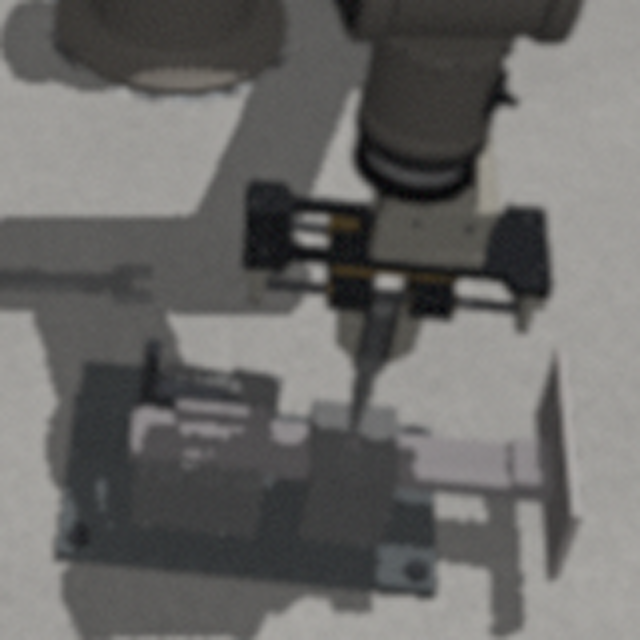

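Run:
```python
from keep import *
import pickle
np.set_printoptions(precision=2,suppress=True)
w=pickle.load(open("pics/w7.pkl","rb"));y=np.radians(6.05);kx=np.array([np.cos(y),np.sin(y),0]);ky=np.array([-np.sin(y),np.cos(y),0])
H=np.array([537.4,212.4,90])
im=cv2.imread("pics/w7.png"); print(im[194:206:2,306:334].sum(2))
for n,p,zz in [("holeL",(345,408),90),("holeR",(443,408),90),("holeTop",(394,362),90),("baredge",(378,380),78),("baredge2",(372,400),78),("baredge3",(383,440),78),("tip",(424,420),104.5),("tipfar",(424,402),104.5)]:
    P=onz(w,(240+p[0]/5,120+p[1]/5),zz); print(n,P,(P-H)@kx,(P-H)@ky)
```

```text
[[294 295 298 313 330 321 334 369 347 307 277 246 248 247 243 238 244 245
  258 268 295 300 308 303 306 302 306 298]
 [301 308 392 477 446 391 364 365 332 283 253 251 247 244 249 246 251 246
  249 249 253 272 295 305 302 305 299 301]
 [296 296 284 289 323 375 380 368 319 270 242 248 247 248 248 248 243 247
  245 243 247 257 271 296 299 305 302 300]
 [289 297 278 276 322 365 375 385 390 344 253 243 248 246 241 233 212 206
  208 219 233 246 257 278 299 302 300 298]
 [290 292 271 235 284 368 381 398 405 353 278 250 248 242 207 198 198 195
  197 195 199 204 241 279 301 300 299 304]
 [297 296 271 248 233 311 377 381 386 395 380 305 250 212 196 191 197 202
  201 198 201 197 228 277 299 305 298 298]]
holeL [536.49 220.96  90.  ] -0.0045787266410509675 8.608308552627628
holeR [538.18 204.67  90.  ] -0.038820287430630485 -7.768499333538083
holeTop [545.2  213.61  90.  ] 7.879468684149182 0.38409540982550017
baredge [538.84 215.89  78.  ] 1.8032599798078273 3.318398563121427
baredge2 [535.15 216.58  78.  ] -1.7980142518474522 4.392706958713916
baredge3 [528.11 213.95  78.  ] -9.080297598362016 2.5164834216480267
tip [539.77 208.16 104.5 ] 1.9124390349582028 -4.468454754624421
tipfar [542.7  208.47 104.5 ] 4.8524475270641805 -4.468044442240105
```

Call:
{"name": "arm_command", "arguments": {
  "plan": [
    {"tx": 0, "ty": -0.19, "tz": -0.2, "wx": 0, "wy": 0, "wz": 0, "jaw": -1},
    {"tx": 0.5, "ty": 0, "tz": 0, "wx": 0, "wy": 0, "wz": 0, "jaw": -1},
    {"tx": 0.5, "ty": 0, "tz": 0, "wx": 0, "wy": 0, "wz": 0, "jaw": -1},
    {"tx": 0.5, "ty": 0, "tz": 0, "wx": 0, "wy": 0, "wz": 0, "jaw": -1},
    {"tx": 0, "ty": 0, "tz": 0, "wx": 0, "wy": 0, "wz": 0, "jaw": -1},
    {"tx": 0, "ty": 0, "tz": 0, "wx": 0, "wy": 0, "wz": 0, "jaw": -1}
  ]
}}

```text
time: 8.55
tool_pos: [536.3, 211.5, 190.5]
tcp_rot: [0.577, 1.567, -0.889]
contact_force: [0.7, 0.1, -1.1]
grip_width: 17.4
```

```bash
python3 snap.py w8
python3 - <<'E'
from keep import *
im=cv2.imread("pics/w8.png");im=cv2.convertScaleAbs(im,alpha=1.6);zoom(im,240,120,400,260,5,"pics/w8z.png")
E
```

```text
8.55 [536.3 211.5 190.5] [ 0.7  0.1 -1.1] 17.372930988121755 [ 0.24  0.48  1.47 -0.    1.19  1.71]
```

View pics/w8z.png

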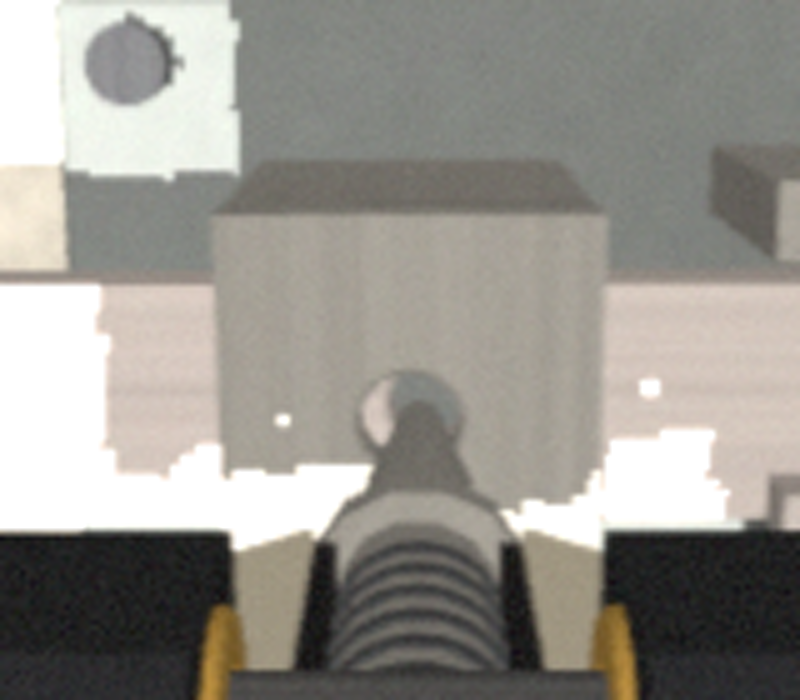

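Call:
{"name": "arm_command", "arguments": {
  "plan": [
    {"tx": 0.5, "ty": 0, "tz": 0, "wx": 0, "wy": 0, "wz": 0, "jaw": -1},
    {"tx": 0.5, "ty": 0, "tz": 0, "wx": 0, "wy": 0, "wz": 0, "jaw": -1},
    {"tx": 0.5, "ty": 0, "tz": 0, "wx": 0, "wy": 0, "wz": 0, "jaw": -1},
    {"tx": 0.4, "ty": 0, "tz": 0, "wx": 0, "wy": 0, "wz": 0, "jaw": -1},
    {"tx": 0.3, "ty": 0, "tz": 0, "wx": 0, "wy": 0, "wz": 0, "jaw": -1},
    {"tx": 0, "ty": 0, "tz": 0, "wx": 0, "wy": 0, "wz": 0, "jaw": -1}
  ]
}}

```text
time: 9.2
tool_pos: [536.1, 211.4, 168.2]
tcp_rot: [0.46, 1.567, -1.006]
contact_force: [0.0, 0.0, -1.8]
grip_width: 17.4
```

```bash
python3 snap.py w9
python3 - <<'E'
from keep import *
im=cv2.imread("pics/w9.png");im=cv2.convertScaleAbs(im,alpha=1.6);zoom(im,240,120,400,260,5,"pics/w9z.png")
E
```

```text
9.2 [536.1 211.4 168.2] [ 0.   0.  -1.8] 17.40440969369305 [ 0.24  0.51  1.5  -0.    1.14  1.71]
```

View pics/w9z.png

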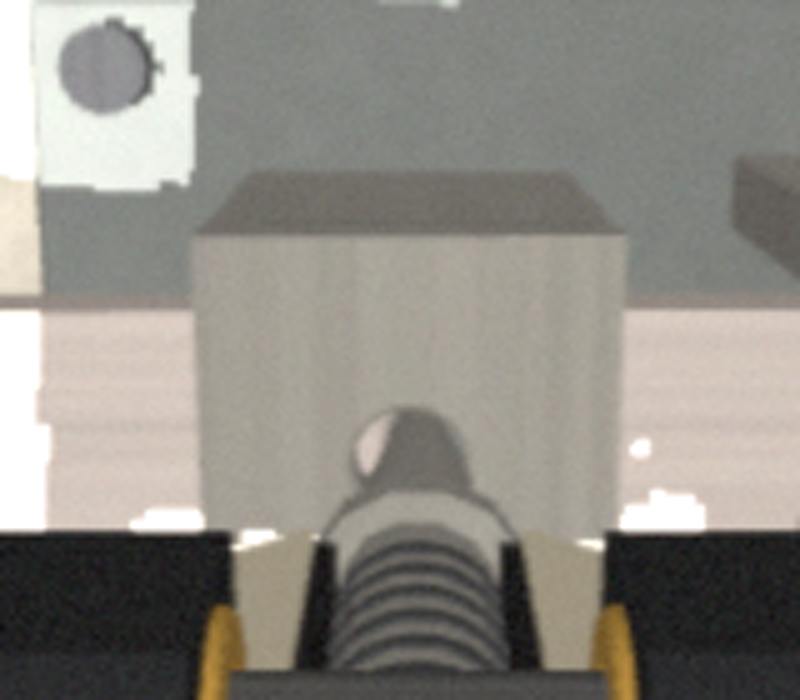

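Call:
{"name": "arm_command", "arguments": {
  "plan": [
    {"tx": 0.3, "ty": 0, "tz": -0.05, "wx": 0, "wy": 0, "wz": 0, "jaw": -1},
    {"tx": 0.3, "ty": 0, "tz": -0.05, "wx": 0, "wy": 0, "wz": 0, "jaw": -1},
    {"tx": 0.3, "ty": 0, "tz": -0.04, "wx": 0, "wy": 0, "wz": 0, "jaw": -1},
    {"tx": 0, "ty": 0, "tz": 0, "wx": 0, "wy": 0, "wz": 0, "jaw": -1}
  ]
}}

```text
time: 9.65
tool_pos: [536.2, 212.1, 159.4]
tcp_rot: [0.409, 1.566, -1.056]
contact_force: [0.1, -2.9, -1.4]
grip_width: 17.3
```

Call:
{"name": "arm_command", "arguments": {
  "plan": [
    {"tx": 0.3, "ty": 0, "tz": 0, "wx": 0, "wy": 0, "wz": 0, "jaw": -1},
    {"tx": 0.3, "ty": 0, "tz": 0, "wx": 0, "wy": 0, "wz": 0, "jaw": -1},
    {"tx": 0.2, "ty": 0, "tz": 0, "wx": 0, "wy": 0, "wz": 0, "jaw": -1},
    {"tx": 0, "ty": 0, "tz": 0, "wx": 0, "wy": 0, "wz": 0, "jaw": -1}
  ]
}}

```text
time: 10.05
tool_pos: [536.1, 212.5, 151.6]
tcp_rot: [0.54, 1.566, -0.926]
contact_force: [-1.1, -4.5, -0.1]
grip_width: 17.3
```

```bash
python3 snap.py w10
python3 - <<'E'
from keep import *
im=cv2.imread("pics/w10.png");im=cv2.convertScaleAbs(im,alpha=1.6);zoom(im,240,120,400,260,5,"pics/w10z.png")
E
```

```text
10.05 [536.1 212.5 151.6] [-1.1 -4.5 -0.1] 17.27576773480163 [ 0.25  0.53  1.52 -0.    1.1   1.71]
```

View pics/w10z.png

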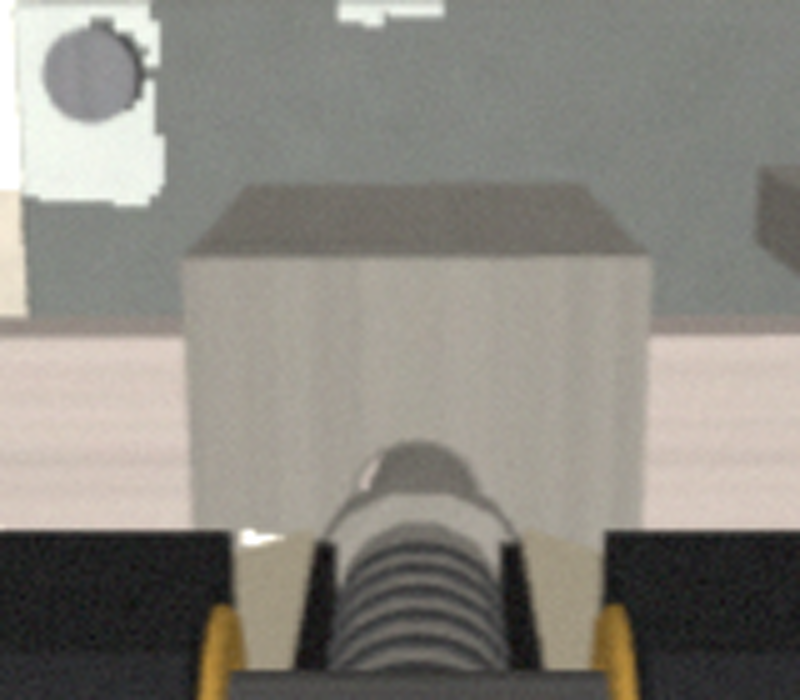

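Call:
{"name": "arm_command", "arguments": {
  "plan": [
    {"tx": 0.3, "ty": 0, "tz": 0, "wx": 0, "wy": 0, "wz": 0, "jaw": -1},
    {"tx": 0.3, "ty": 0, "tz": 0, "wx": 0, "wy": 0, "wz": 0, "jaw": -1},
    {"tx": 0.2, "ty": 0, "tz": 0, "wx": 0, "wy": 0, "wz": 0, "jaw": -1},
    {"tx": 0, "ty": 0, "tz": 0, "wx": 0, "wy": 0, "wz": 0, "jaw": -1}
  ]
}}

```text
time: 10.5
tool_pos: [536.0, 212.6, 143.5]
tcp_rot: [0.492, 1.567, -0.973]
contact_force: [-1.5, -3.9, -1.3]
grip_width: 17.7
```

Call:
{"name": "arm_command", "arguments": {
  "plan": [
    {"tx": 0.2, "ty": 0, "tz": 0, "wx": 0, "wy": 0, "wz": 0, "jaw": -1},
    {"tx": 0.2, "ty": 0, "tz": 0, "wx": 0, "wy": 0, "wz": 0, "jaw": -1},
    {"tx": 0.2, "ty": 0, "tz": 0, "wx": 0, "wy": 0, "wz": 0, "jaw": -1},
    {"tx": 0, "ty": 0, "tz": 0, "wx": 0, "wy": 0, "wz": 0, "jaw": -1}
  ]
}}

```text
time: 10.9
tool_pos: [536.0, 212.5, 137.4]
tcp_rot: [0.433, 1.567, -1.033]
contact_force: [-2.0, -5.0, -0.4]
grip_width: 17.2
```

Call:
{"name": "arm_command", "arguments": {
  "plan": [
    {"tx": 0.2, "ty": 0, "tz": 0, "wx": 0, "wy": 0, "wz": 0, "jaw": -1},
    {"tx": 0.2, "ty": 0, "tz": 0, "wx": 0, "wy": 0, "wz": 0, "jaw": -1},
    {"tx": 0.2, "ty": 0, "tz": 0, "wx": 0, "wy": 0, "wz": 0, "jaw": -1},
    {"tx": 0, "ty": 0, "tz": 0, "wx": 0, "wy": 0, "wz": 0, "jaw": -1}
  ]
}}

```text
time: 11.3
tool_pos: [536.0, 212.5, 131.4]
tcp_rot: [0.413, 1.567, -1.053]
contact_force: [-1.9, -4.8, -0.5]
grip_width: 17.5
```

```bash
python3 snap.py w11
python3 - <<'E'
from keep import *
im=cv2.imread("pics/w11.png");im=cv2.convertScaleAbs(im,alpha=1.6);zoom(im,240,120,400,260,5,"pics/w11z.png")
im=imaging.capture("scene"); zoom(im,340,120,500,280,4,"pics/s11.png")
E
```

```text
11.3 [536.  212.5 131.4] [-1.9 -4.8 -0.5] 17.464235712251735 [ 0.25  0.55  1.54 -0.    1.05  1.71]
```

View pics/w11z.png

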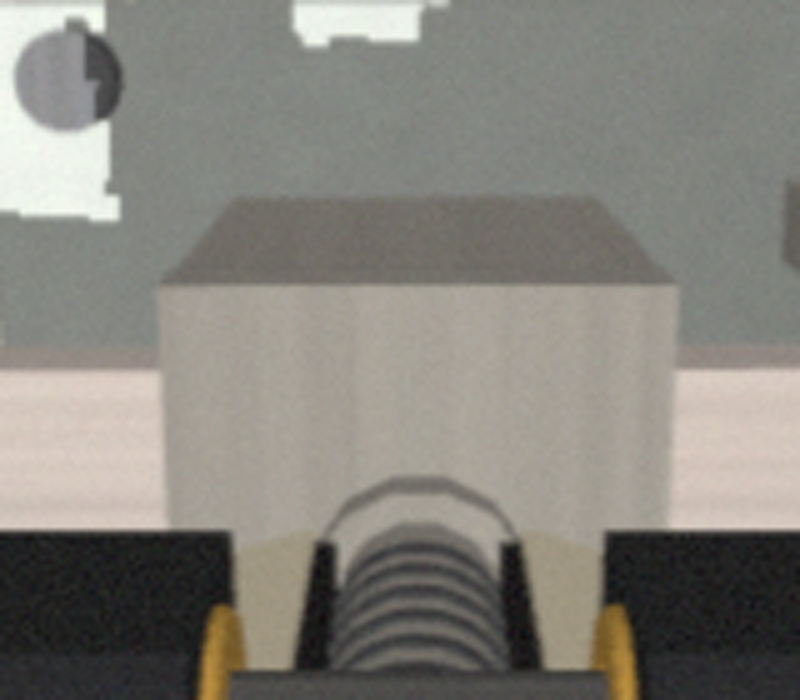

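View pics/s11.png

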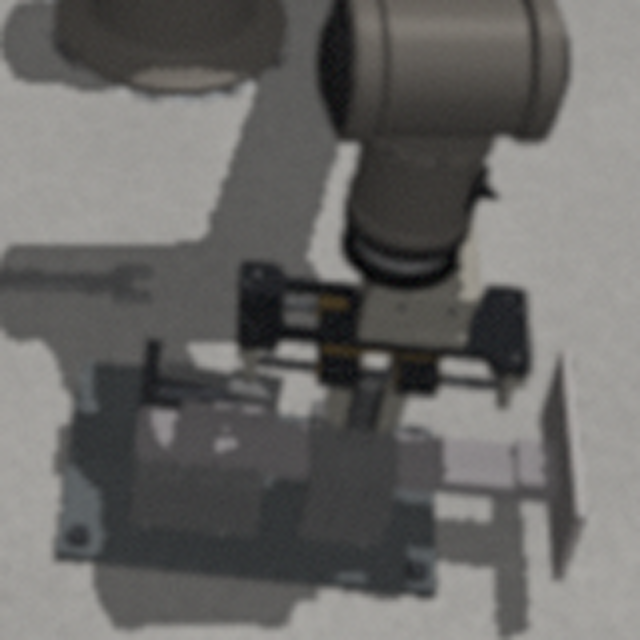

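Call:
{"name": "arm_command", "arguments": {
  "plan": [
    {"tx": 0.2, "ty": 0, "tz": 0, "wx": 0, "wy": 0, "wz": 0, "jaw": -1},
    {"tx": 0.2, "ty": 0, "tz": 0, "wx": 0, "wy": 0, "wz": 0, "jaw": -1},
    {"tx": 0.1, "ty": 0, "tz": 0, "wx": 0, "wy": 0, "wz": 0, "jaw": -1},
    {"tx": 0, "ty": 0, "tz": 0, "wx": 0, "wy": 0, "wz": 0, "jaw": -1}
  ]
}}

```text
time: 11.8
tool_pos: [536.0, 212.5, 126.5]
tcp_rot: [0.427, 1.567, -1.038]
contact_force: [-1.3, -5.0, 0.5]
grip_width: 17.7
```

Call:
{"name": "arm_command", "arguments": {
  "plan": [
    {"tx": 0.1, "ty": 0, "tz": 0, "wx": 0, "wy": 0, "wz": 0, "jaw": -1},
    {"tx": 0, "ty": 0, "tz": 0, "wx": 0, "wy": 0, "wz": 0, "jaw": -1}
  ]
}}

```text
time: 12.0
tool_pos: [536.0, 212.5, 125.6]
tcp_rot: [0.417, 1.567, -1.049]
contact_force: [-1.4, -4.6, 1.0]
grip_width: 17.3
```

Call:
{"name": "arm_command", "arguments": {
  "plan": [
    {"tx": 0.1, "ty": 0, "tz": 0, "wx": 0, "wy": 0, "wz": 0, "jaw": -1},
    {"tx": 0, "ty": 0, "tz": 0, "wx": 0, "wy": 0, "wz": 0, "jaw": -1}
  ]
}}

```text
time: 12.2
tool_pos: [536.0, 212.5, 124.6]
tcp_rot: [0.437, 1.567, -1.029]
contact_force: [-1.8, -4.4, 0.3]
grip_width: 17.4
```

Call:
{"name": "arm_command", "arguments": {
  "plan": [
    {"tx": 0.1, "ty": 0, "tz": 0, "wx": 0, "wy": 0, "wz": 0, "jaw": -1},
    {"tx": 0, "ty": 0, "tz": 0, "wx": 0, "wy": 0, "wz": 0, "jaw": -1}
  ]
}}

```text
time: 12.4
tool_pos: [536.0, 212.5, 123.6]
tcp_rot: [0.44, 1.567, -1.025]
contact_force: [-1.4, -4.6, 1.6]
grip_width: 17.4
```

Call:
{"name": "arm_command", "arguments": {
  "plan": [
    {"tx": 0.1, "ty": 0, "tz": 0, "wx": 0, "wy": 0, "wz": 0, "jaw": -1},
    {"tx": 0, "ty": 0, "tz": 0, "wx": 0, "wy": 0, "wz": 0, "jaw": -1}
  ]
}}

```text
time: 12.6
tool_pos: [536.1, 212.5, 123.4]
tcp_rot: [0.567, 1.567, -0.898]
contact_force: [-3.6, -5.2, 6.2]
grip_width: 17.3
```

```bash
python3 snap.py w12
python3 - <<'E'
from keep import *
im=cv2.imread("pics/w12.png");im=cv2.convertScaleAbs(im,alpha=1.6);zoom(im,240,160,400,280,5,"pics/w12z.png")
E
```

```text
12.6 [536.1 212.5 123.4] [-3.6 -5.2  6.2] 17.280104868384093 [ 0.25  0.56  1.55 -0.    1.04  1.71]
```

View pics/w12z.png

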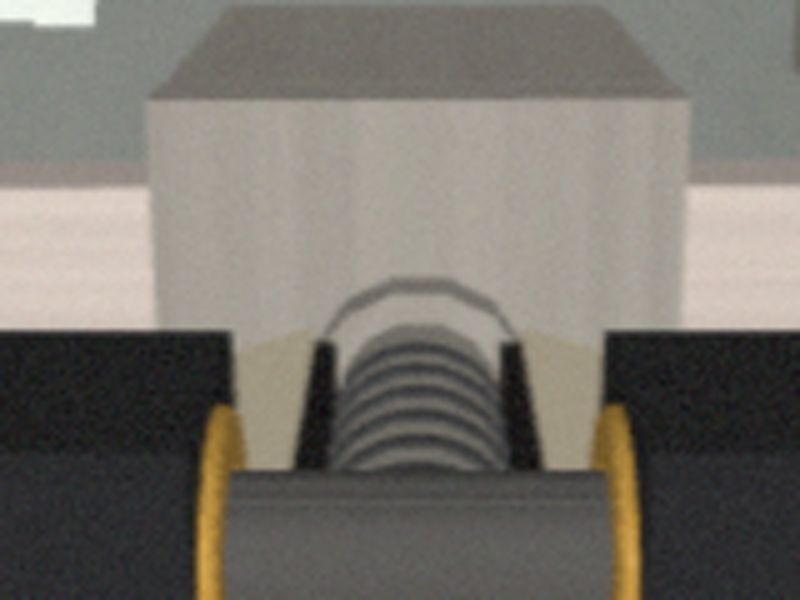

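Call:
{"name": "arm_command", "arguments": {
  "plan": [
    {"tx": 0.1, "ty": 0, "tz": 0, "wx": 0, "wy": 0, "wz": 0, "jaw": -1},
    {"tx": 0.1, "ty": 0, "tz": 0, "wx": 0, "wy": 0, "wz": 0, "jaw": -1},
    {"tx": 0, "ty": 0, "tz": 0, "wx": 0, "wy": 0, "wz": 0, "jaw": -1}
  ]
}}

```text
time: 12.95
tool_pos: [536.2, 212.5, 123.3]
tcp_rot: [0.802, 1.566, -0.663]
contact_force: [-7.8, -7.7, 19.0]
grip_width: 17.3
```

Call:
{"name": "arm_command", "arguments": {
  "plan": [
    {"tx": -0.2, "ty": 0, "tz": 0, "wx": 0, "wy": 0, "wz": 0, "jaw": 0},
    {"tx": 0, "ty": 0, "tz": 0, "wx": 0, "wy": 0, "wz": 0, "jaw": 0},
    {"tx": 0, "ty": 0, "tz": 0, "wx": 0, "wy": 0, "wz": 0, "jaw": 0},
    {"tx": 0, "ty": 0, "tz": 0, "wx": 0, "wy": 0, "wz": 0, "jaw": 0},
    {"tx": -2, "ty": 0, "tz": 0, "wx": 0, "wy": 0, "wz": 0, "jaw": 0},
    {"tx": -3, "ty": 0, "tz": 0, "wx": 0, "wy": 0, "wz": 0, "jaw": 0},
    {"tx": -4, "ty": 0, "tz": 0, "wx": 0, "wy": 0, "wz": 0, "jaw": 0},
    {"tx": -4, "ty": -1.5, "tz": 0, "wx": 0, "wy": 0, "wz": 0, "jaw": 0},
    {"tx": -3, "ty": -3, "tz": 0, "wx": 0, "wy": 0, "wz": 0, "jaw": -1},
    {"tx": 0, "ty": -3, "tz": 0, "wx": 0, "wy": 0, "wz": 0, "jaw": -1},
    {"tx": 0, "ty": 0, "tz": 0, "wx": 0, "wy": 0, "wz": 0, "jaw": -1},
    {"tx": 0, "ty": 0, "tz": 0, "wx": 0, "wy": 0, "wz": 0, "jaw": -1}
  ]
}}

```text
time: 14.15
tool_pos: [461.3, 205.5, 282.7]
tcp_rot: [0.858, 1.566, -0.607]
contact_force: [0.7, -0.1, 0.1]
grip_width: 18.3
```

```bash
python3 snap.py w13
python3 - <<'E'
from keep import *
im=cv2.imread("pics/w13.png");im=cv2.convertScaleAbs(im,alpha=1.2);zoom(im,230,30,430,180,4,"pics/w13z.png")
im=imaging.capture("scene"); im=cv2.convertScaleAbs(im,alpha=1.5);zoom(im,340,160,500,280,5,"pics/s13.png")
E
```

```text
14.15 [461.3 205.5 282.7] [ 0.7 -0.1  0.1] 18.310681357225956 [ 0.27  0.28  1.52 -0.    1.34  1.74]
```

View pics/w13.png

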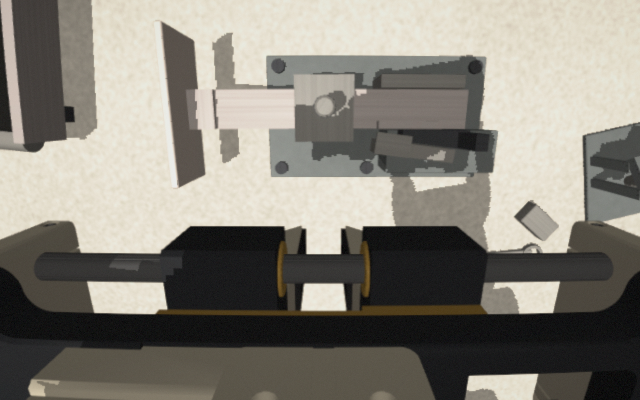

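View pics/w13z.png

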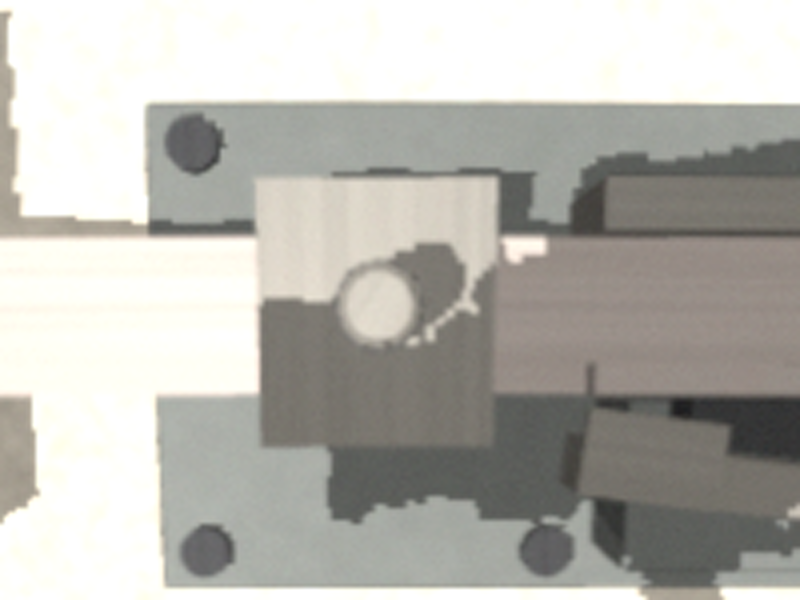

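View pics/s13.png

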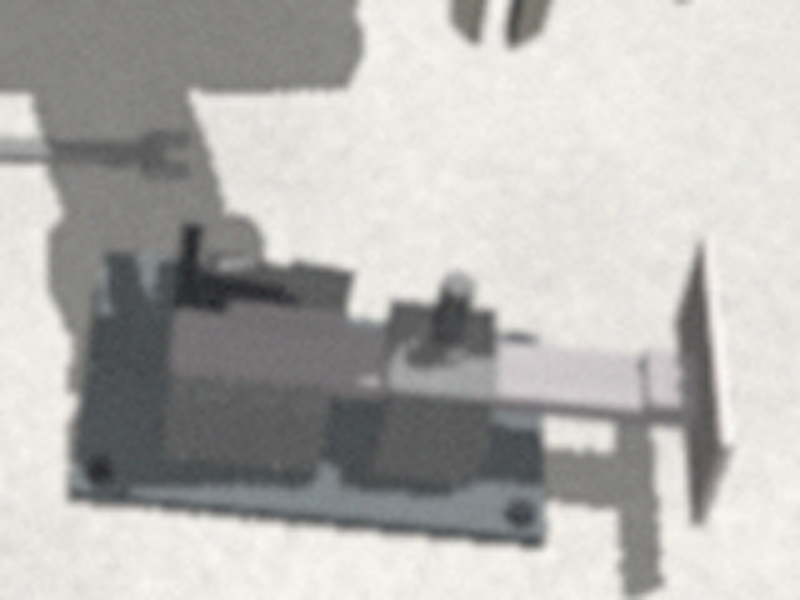

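Run:
```python
from keep import *
import pickle
np.set_printoptions(precision=2,suppress=True)
w=pickle.load(open("pics/w13.pkl","rb"));y=np.radians(6.05);kx=np.array([np.cos(y),np.sin(y),0]);ky=np.array([-np.sin(y),np.cos(y),0])
H=np.array([537.4,212.4,90])
z=lambda p:(230+p[0]/4,30+p[1]/4)
for n,p,zz in [("head",(378,304),148),("cTL",(255,178),90),("cTR",(500,176),90),("cBR",(494,446),90),("cBL",(262,446),90)]:
    P=onz(w,z(p),zz); print(n,P,(P-H)@kx,(P-H)@ky)
im=cv2.imread("pics/w13.png");im=cv2.convertScaleAbs(im,alpha=2.2);zoom(im,350,60,510,190,5,"pics/w13t.png")
```

```text
head [537.36 212.57 148.  ] -0.023401557555579003 0.17037457195973413
cTL [566.2  245.84  90.  ] 32.16460958540061 30.22184481999828
cTR [573.1  185.58  90.  ] 32.673709365786294 -30.430757909799265
cBR [507.2  178.64  90.  ] -33.59407826850855 -30.38921306859673
cBL [500.86 238.47  90.  ] -33.59090938233428 29.779101770527074
```

View pics/w13t.png

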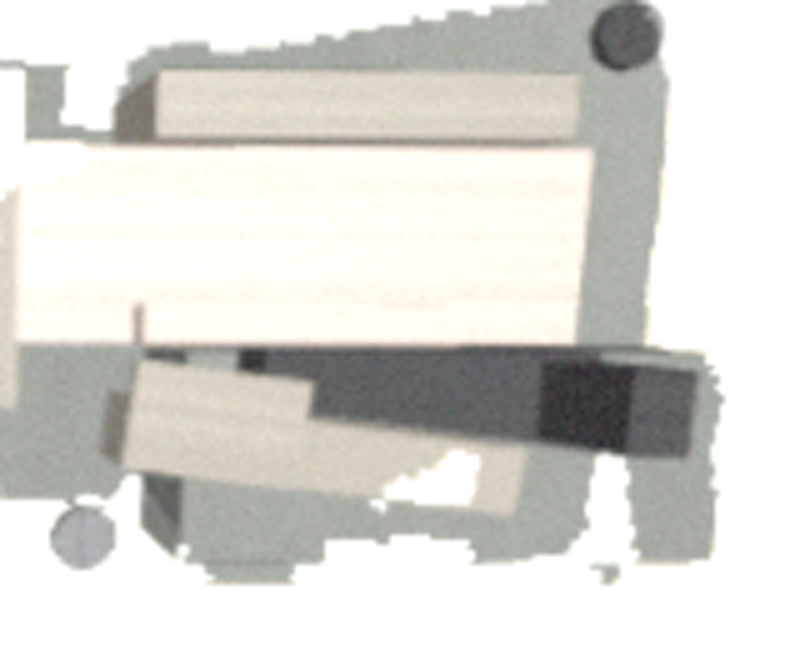

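Run:
```python
from keep import *
import pickle
np.set_printoptions(precision=2,suppress=True)
w=pickle.load(open("pics/w13.pkl","rb"));y=np.radians(6.05);kx=np.array([np.cos(y),np.sin(y),0]);ky=np.array([-np.sin(y),np.cos(y),0])
H=np.array([537.4,212.4,90]); O=H-50*ky
z=lambda p:(350+p[0]/5,60+p[1]/5)
for n,p,zz in [("tab",(664,413),130),("TL",(632,368),130),("TR",(697,371),130),("BR",(690,458),130),("BL",(629,455),130),("lead",(243,352),90),("tabfootfront",(540,400),90),("cheeklead",(145,362),98),("lipend",(312,382),98)]:
    P=onz(w,z(p),zz); print(n,P,(P-O)@kx,(P-O)@ky)
```

```text
tab [521.84  63.82 130.  ] -31.12862144426225 -96.11430349023506
TL [529.19  71.6  130.  ] -23.00694366705922 -89.14526681494222
TR [530.04  59.37 130.  ] -23.445103244264114 -101.40338415175854
BR [514.27  57.03 130.  ] -39.37659649443904 -102.06187612884233
BL [513.52  68.68 130.  ] -38.89087490820073 -90.40498875159024
lead [523.46 133.75  90.  ] -22.149320227290676 -26.739055474969422
tabfootfront [520.67  70.05  90.  ] -31.63679370656876 -89.79638696545486
cheeklead [519.46 155.08  98.  ] -23.88492545956914 -5.106723399443371
lipend [519.22 120.77  98.  ] -27.73655211591121 -39.20552642449584
```

Run:
```python
from keep import *
o=readout.get_obs(); print(toolmove(o,[522,64,180],Rk(np.radians(6.05))))
```

```text
(array([10.266,  4.455, 14.657]), array([-0.   ,  0.003, -0.002]))
```

Call:
{"name": "arm_command", "arguments": {
  "plan": [
    {"tx": 1, "ty": 1.1, "tz": 3.6, "wx": 0, "wy": 0, "wz": 0, "jaw": -0.1},
    {"tx": 2, "ty": 1.1, "tz": 3.7, "wx": 0, "wy": 0, "wz": 0, "jaw": -0.1},
    {"tx": 2, "ty": 1.1, "tz": 3.7, "wx": 0, "wy": 0, "wz": 0, "jaw": -0.1},
    {"tx": 2.5, "ty": 1.1, "tz": 3.7, "wx": 0, "wy": 0, "wz": 0, "jaw": -0.1},
    {"tx": 2.5, "ty": 0, "tz": 0, "wx": 0, "wy": 0, "wz": 0, "jaw": -0.1},
    {"tx": 0, "ty": 0, "tz": 0, "wx": 0, "wy": 0, "wz": 0, "jaw": -0.1},
    {"tx": 0, "ty": 0, "tz": 0, "wx": 0, "wy": 0, "wz": 0, "jaw": -0.1}
  ]
}}

```text
time: 14.95
tool_pos: [521.2, 63.5, 182.8]
tcp_rot: [0.402, 1.568, -1.064]
contact_force: [0.4, 0.3, 1.0]
grip_width: 41.3
```

```bash
python3 snap.py w14;python3 - <<'E'
from keep import *
o=readout.get_obs(); print(toolmove(o,[522,64,126],Rk(np.radians(6.05))))
E
```

```text
14.95 [521.2  63.5 182.8] [0.4 0.3 1. ] 41.34743294562581 [-0.02  0.4   1.62 -0.    1.11  1.44]
(array([ 5.775,  0.027, -0.029]), array([ 0.   ,  0.003, -0.003]))
```

View pics/w14.png

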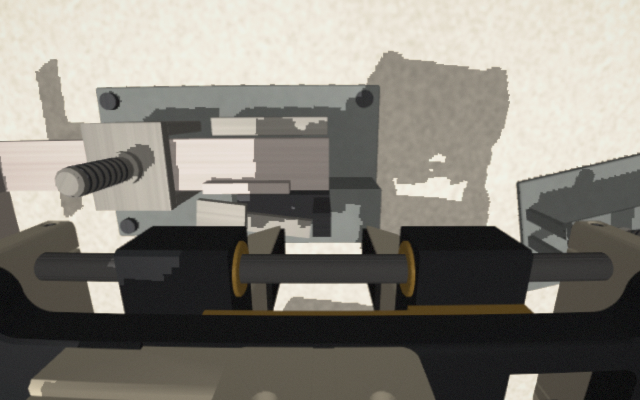

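Call:
{"name": "arm_command", "arguments": {
  "plan": [
    {"tx": 2, "ty": 0, "tz": 0, "wx": 0, "wy": 0, "wz": 0, "jaw": -0.1},
    {"tx": 2, "ty": 0, "tz": 0, "wx": 0, "wy": 0, "wz": 0, "jaw": -0.1},
    {"tx": 1, "ty": 0, "tz": 0, "wx": 0, "wy": 0, "wz": 0, "jaw": -0.1},
    {"tx": 0.7, "ty": 0, "tz": 0, "wx": 0, "wy": 0, "wz": 0, "jaw": -0.1},
    {"tx": 0, "ty": 0, "tz": 0, "wx": 0, "wy": 0, "wz": 0, "jaw": -0.1},
    {"tx": 0, "ty": 0, "tz": -0.5, "wx": 0, "wy": 0, "wz": 0, "jaw": -0.1},
    {"tx": 0, "ty": 0, "tz": -0.5, "wx": 0, "wy": 0, "wz": 0, "jaw": -0.1},
    {"tx": 0, "ty": 0, "tz": 0, "wx": 0, "wy": 0, "wz": 0, "jaw": -0.1}
  ]
}}

```text
time: 15.8
tool_pos: [520.2, 73.9, 126.8]
tcp_rot: [0.877, 1.566, -0.588]
contact_force: [-0.1, -0.5, 0.6]
grip_width: 41.2
```

```bash
python3 snap.py w15
```

```text
15.8 [520.2  73.9 126.8] [-0.1 -0.5  0.6] 41.20035534113101 [-0.    0.47  1.69 -0.    0.97  1.46]
```

View pics/w15.png

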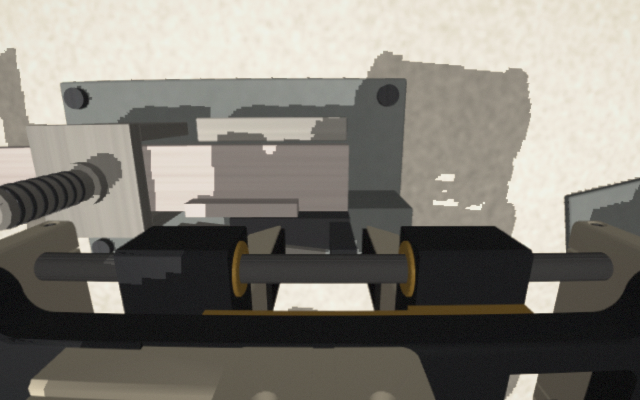

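Call:
{"name": "arm_command", "arguments": {
  "plan": [
    {"tx": 0, "ty": 0, "tz": -0.3, "wx": 0, "wy": 0, "wz": 0, "jaw": -0.1},
    {"tx": 0, "ty": 0, "tz": -0.3, "wx": 0, "wy": 0, "wz": 0, "jaw": -0.1},
    {"tx": 0, "ty": 0, "tz": -0.3, "wx": 0, "wy": 0, "wz": 0, "jaw": -0.1},
    {"tx": 0, "ty": 0, "tz": 0, "wx": 0, "wy": 0, "wz": 0, "jaw": -0.1}
  ]
}}

```text
time: 16.25
tool_pos: [519.0, 82.4, 126.2]
tcp_rot: [0.732, 1.566, -0.734]
contact_force: [0.3, 0.1, 0.4]
grip_width: 41.5
```

Call:
{"name": "arm_command", "arguments": {
  "plan": [
    {"tx": 0, "ty": 0, "tz": -0.2, "wx": 0, "wy": 0, "wz": 0, "jaw": -0.1},
    {"tx": 0, "ty": 0, "tz": -0.2, "wx": 0, "wy": 0, "wz": 0, "jaw": -0.1},
    {"tx": 0, "ty": 0, "tz": 0, "wx": 0, "wy": 0, "wz": 0, "jaw": -0.1}
  ]
}}

```text
time: 16.55
tool_pos: [518.6, 86.3, 126.2]
tcp_rot: [0.727, 1.566, -0.738]
contact_force: [-0.2, -0.2, 0.1]
grip_width: 41.2
```

Call:
{"name": "arm_command", "arguments": {
  "plan": [
    {"tx": 0, "ty": 0, "tz": -0.2, "wx": 0, "wy": 0, "wz": 0, "jaw": -0.1},
    {"tx": 0, "ty": 0, "tz": -0.2, "wx": 0, "wy": 0, "wz": 0, "jaw": -0.1},
    {"tx": 0, "ty": 0, "tz": 0, "wx": 0, "wy": 0, "wz": 0, "jaw": -0.1}
  ]
}}

```text
time: 16.85
tool_pos: [518.2, 90.3, 126.1]
tcp_rot: [0.739, 1.566, -0.726]
contact_force: [0.4, -1.7, 0.6]
grip_width: 41.3
```

Call:
{"name": "arm_command", "arguments": {
  "plan": [
    {"tx": 0, "ty": 0, "tz": -0.2, "wx": 0, "wy": 0, "wz": 0, "jaw": -0.1},
    {"tx": 0, "ty": 0, "tz": -0.2, "wx": 0, "wy": 0, "wz": 0, "jaw": -0.1},
    {"tx": 0, "ty": 0, "tz": 0, "wx": 0, "wy": 0, "wz": 0, "jaw": -0.1}
  ]
}}

```text
time: 17.15
tool_pos: [517.8, 94.3, 126.1]
tcp_rot: [0.75, 1.566, -0.715]
contact_force: [1.2, -0.8, 0.7]
grip_width: 41.2
```

```bash
python3 snap.py w16
```

```text
17.15 [517.8  94.3 126.1] [ 1.2 -0.8  0.7] 41.1655258330053 [ 0.04  0.47  1.69 -0.    0.97  1.5 ]
```

View pics/w16.png

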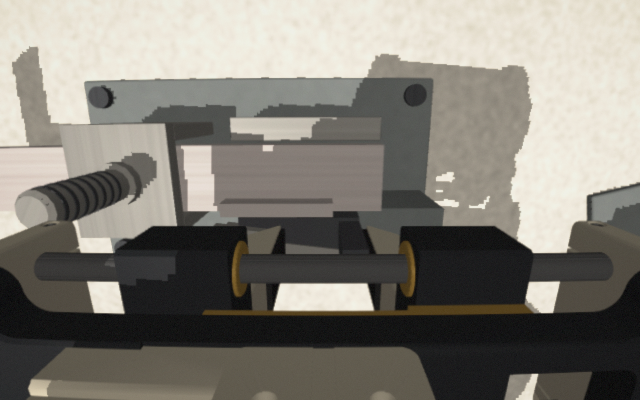

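Call:
{"name": "arm_command", "arguments": {
  "plan": [
    {"tx": 0, "ty": 0, "tz": -0.2, "wx": 0, "wy": 0, "wz": 0, "jaw": -0.1},
    {"tx": 0, "ty": 0, "tz": -0.2, "wx": 0, "wy": 0, "wz": 0, "jaw": -0.1},
    {"tx": 0, "ty": 0, "tz": 0, "wx": 0, "wy": 0, "wz": 0, "jaw": -0.1}
  ]
}}

```text
time: 17.5
tool_pos: [517.6, 97.9, 126.2]
tcp_rot: [0.698, 1.565, -0.767]
contact_force: [0.9, -4.8, 1.8]
grip_width: 41.4
```

Call:
{"name": "arm_command", "arguments": {
  "plan": [
    {"tx": 0, "ty": 0, "tz": -0.2, "wx": 0, "wy": 0, "wz": 0, "jaw": -0.1},
    {"tx": 0, "ty": 0, "tz": 0, "wx": 0, "wy": 0, "wz": 0, "jaw": -0.1}
  ]
}}

```text
time: 17.7
tool_pos: [517.6, 99.4, 126.4]
tcp_rot: [0.684, 1.565, -0.781]
contact_force: [1.0, -6.6, 2.7]
grip_width: 41.4
```

Call:
{"name": "arm_command", "arguments": {
  "plan": [
    {"tx": 0, "ty": 0, "tz": -0.2, "wx": 0, "wy": 0, "wz": 0, "jaw": -0.1},
    {"tx": 0, "ty": 0, "tz": 0, "wx": 0, "wy": 0, "wz": 0, "jaw": -0.1}
  ]
}}

```text
time: 17.9
tool_pos: [517.6, 101.0, 126.6]
tcp_rot: [0.654, 1.564, -0.811]
contact_force: [2.0, -8.6, 4.7]
grip_width: 41.5
```

Call:
{"name": "arm_command", "arguments": {
  "plan": [
    {"tx": 0, "ty": 0, "tz": -0.2, "wx": 0, "wy": 0, "wz": 0, "jaw": -0.1},
    {"tx": 0, "ty": 0, "tz": 0, "wx": 0, "wy": 0, "wz": 0, "jaw": -0.1}
  ]
}}

```text
time: 18.1
tool_pos: [517.5, 102.3, 126.8]
tcp_rot: [0.558, 1.563, -0.907]
contact_force: [1.8, -11.7, 5.6]
grip_width: 41.3
```

Call:
{"name": "arm_command", "arguments": {
  "plan": [
    {"tx": 0, "ty": 0, "tz": -0.2, "wx": 0, "wy": 0, "wz": 0, "jaw": -0.1},
    {"tx": 0, "ty": 0, "tz": 0, "wx": 0, "wy": 0, "wz": 0, "jaw": -0.1}
  ]
}}

```text
time: 18.3
tool_pos: [517.4, 103.5, 127.0]
tcp_rot: [0.489, 1.562, -0.976]
contact_force: [0.9, -16.1, 7.0]
grip_width: 41.2
```

Call:
{"name": "arm_command", "arguments": {
  "plan": [
    {"tx": 0, "ty": 0, "tz": -0.2, "wx": 0, "wy": 0, "wz": 0, "jaw": -0.1},
    {"tx": 0, "ty": 0, "tz": 0, "wx": 0, "wy": 0, "wz": 0, "jaw": -0.1}
  ]
}}

```text
time: 18.5
tool_pos: [517.2, 104.9, 127.1]
tcp_rot: [0.448, 1.561, -1.017]
contact_force: [0.9, -18.7, 8.9]
grip_width: 41.4
```

Call:
{"name": "arm_command", "arguments": {
  "plan": [
    {"tx": 0, "ty": 0, "tz": -0.1, "wx": 0, "wy": 0, "wz": 0, "jaw": -0.1},
    {"tx": 0, "ty": 0, "tz": 0, "wx": 0, "wy": 0, "wz": 0, "jaw": -0.1},
    {"tx": 0, "ty": 0, "tz": 0, "wx": 0, "wy": 0, "wz": 0, "jaw": -0.1}
  ]
}}

```text
time: 18.8
tool_pos: [517.2, 105.3, 127.2]
tcp_rot: [0.422, 1.56, -1.043]
contact_force: [1.3, -19.6, 9.3]
grip_width: 41.2
```

```bash
python3 snap.py w17
python3 - <<'E'
from keep import *
im=cv2.imread("pics/w17.png");im=cv2.convertScaleAbs(im,alpha=1.8);zoom(im,200,130,460,280,3,"pics/w17z.png")
im=imaging.capture("scene"); im=cv2.convertScaleAbs(im,alpha=1.5);zoom(im,340,160,500,280,5,"pics/s17.png")
E
```

```text
18.8 [517.2 105.3 127.2] [  1.3 -19.6   9.3] 41.244441015392105 [ 0.06  0.48  1.69 -0.01  0.98  1.53]
```

View pics/w17z.png

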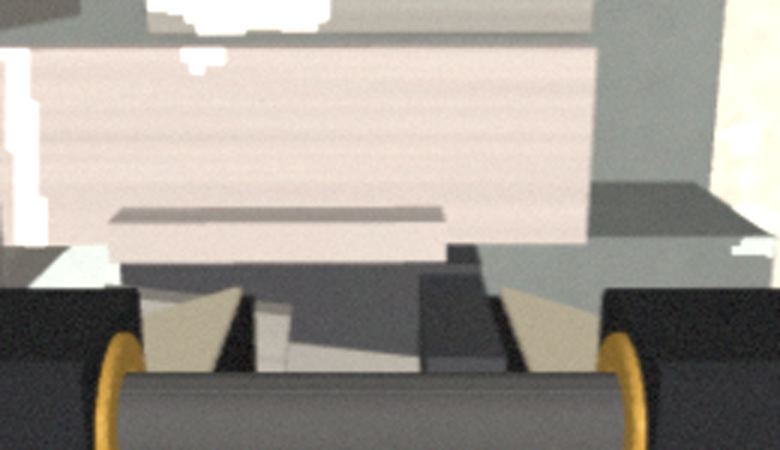

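View pics/s17.png

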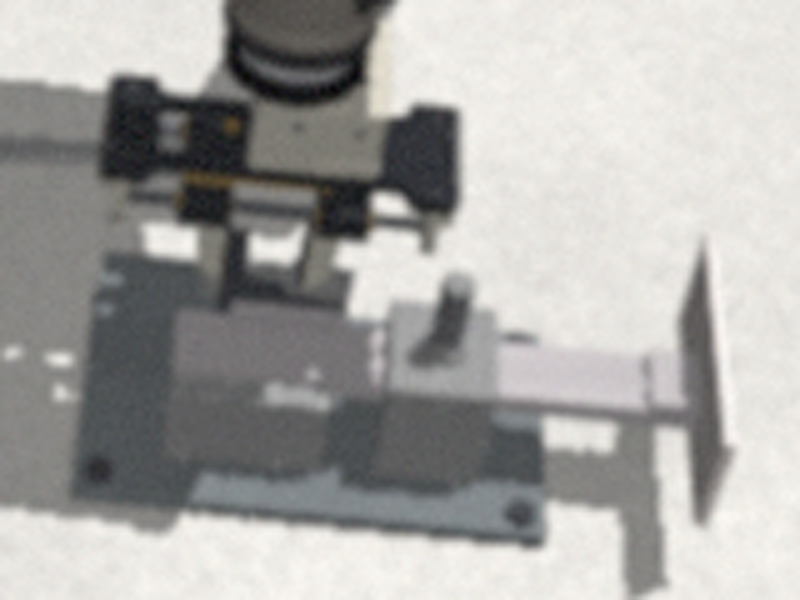

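Call:
{"name": "arm_command", "arguments": {
  "plan": [
    {"tx": 0, "ty": 0, "tz": 0.3, "wx": 0, "wy": 0, "wz": 0, "jaw": -0.1},
    {"tx": 0, "ty": 0, "tz": 0.3, "wx": 0, "wy": 0, "wz": 0, "jaw": -0.1},
    {"tx": 0, "ty": 0, "tz": 0.3, "wx": 0, "wy": 0, "wz": 0, "jaw": -0.1},
    {"tx": 0, "ty": 0, "tz": 0.3, "wx": 0, "wy": 0, "wz": 0, "jaw": -0.1},
    {"tx": 0, "ty": 0, "tz": 0.3, "wx": 0, "wy": 0, "wz": 0, "jaw": -0.1},
    {"tx": 0, "ty": 0, "tz": 0, "wx": 0, "wy": 0, "wz": 0, "jaw": -0.1},
    {"tx": 0, "ty": 0, "tz": 0, "wx": 0, "wy": 0, "wz": 0, "jaw": -0.1}
  ]
}}

```text
time: 19.6
tool_pos: [517.7, 94.1, 126.0]
tcp_rot: [0.677, 1.567, -0.789]
contact_force: [-0.5, 0.1, 0.1]
grip_width: 41.3
```

```bash
python3 snap.py w18
python3 - <<'E'
from keep import *
im=cv2.imread("pics/w18.png");im=cv2.convertScaleAbs(im,alpha=1.8);zoom(im,200,130,460,280,3,"pics/w18z.png")
E
```

```text
19.6 [517.7  94.1 126. ] [-0.5  0.1  0.1] 41.304147510834824 [ 0.04  0.47  1.69 -0.    0.97  1.5 ]
```

View pics/w18z.png

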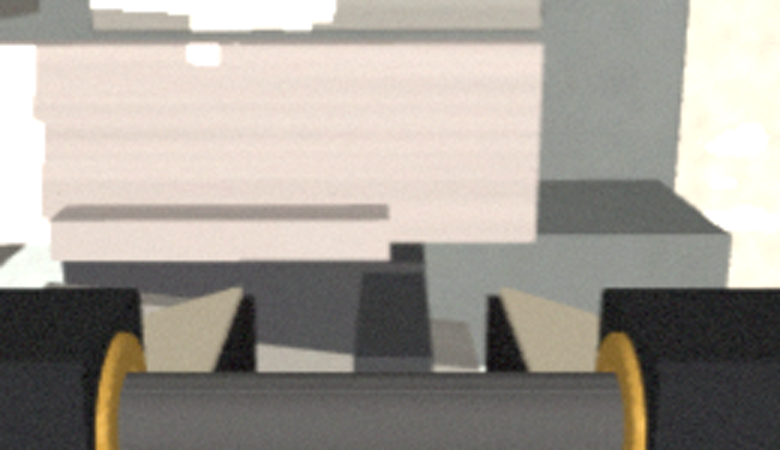

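Call:
{"name": "arm_command", "arguments": {
  "plan": [
    {"tx": 0, "ty": 0, "tz": -0.3, "wx": 0, "wy": 0, "wz": 0, "jaw": -0.1},
    {"tx": 0, "ty": 0, "tz": -0.3, "wx": 0, "wy": 0, "wz": 0, "jaw": -0.1},
    {"tx": 0, "ty": 0, "tz": -0.3, "wx": 0, "wy": 0, "wz": 0, "jaw": -0.1},
    {"tx": 0, "ty": 0, "tz": -0.3, "wx": 0, "wy": 0, "wz": 0, "jaw": -0.1},
    {"tx": 0, "ty": 0, "tz": 0, "wx": 0, "wy": 0, "wz": 0, "jaw": -0.1}
  ]
}}

```text
time: 20.15
tool_pos: [516.6, 105.0, 126.1]
tcp_rot: [0.414, 1.564, -1.05]
contact_force: [-0.2, -6.9, 0.9]
grip_width: 41.4
```

Call:
{"name": "arm_command", "arguments": {
  "plan": [
    {"tx": 0, "ty": 0, "tz": -0.3, "wx": 0, "wy": 0, "wz": 0, "jaw": -0.1},
    {"tx": 0, "ty": 0, "tz": 0, "wx": 0, "wy": 0, "wz": 0, "jaw": -0.1},
    {"tx": 0, "ty": 0, "tz": 0, "wx": 0, "wy": 0, "wz": 0, "jaw": -0.1}
  ]
}}

```text
time: 20.45
tool_pos: [516.6, 106.0, 126.6]
tcp_rot: [0.303, 1.561, -1.162]
contact_force: [-1.5, -15.8, 3.4]
grip_width: 41.7
```

Call:
{"name": "arm_command", "arguments": {
  "plan": [
    {"tx": 0, "ty": 0, "tz": -0.1, "wx": 0, "wy": 0, "wz": 0, "jaw": -0.1},
    {"tx": 0, "ty": 0, "tz": 0, "wx": 0, "wy": 0, "wz": 0, "jaw": -0.1},
    {"tx": 0, "ty": 0, "tz": 0, "wx": 0, "wy": 0, "wz": 0, "jaw": -0.1}
  ]
}}

```text
time: 20.75
tool_pos: [516.6, 106.3, 126.7]
tcp_rot: [0.279, 1.56, -1.186]
contact_force: [-0.7, -19.1, 5.2]
grip_width: 41.6
```

Firmly jammed at about 19 N with hardly any travel. I'll back off, lift clear, then check from above.

Call:
{"name": "arm_command", "arguments": {
  "plan": [
    {"tx": 0, "ty": 0, "tz": 0.3, "wx": 0, "wy": 0, "wz": 0, "jaw": -0.1},
    {"tx": 0, "ty": 0, "tz": 0.3, "wx": 0, "wy": 0, "wz": 0, "jaw": -0.1},
    {"tx": 0, "ty": 0, "tz": 0.3, "wx": 0, "wy": 0, "wz": 0, "jaw": -0.1},
    {"tx": 0, "ty": 0, "tz": 0.4, "wx": 0, "wy": 0, "wz": 0, "jaw": -0.1},
    {"tx": 0, "ty": 0, "tz": 0.2, "wx": 0, "wy": 0, "wz": 0, "jaw": -0.1},
    {"tx": 0, "ty": 0, "tz": 0, "wx": 0, "wy": 0, "wz": 0, "jaw": -0.1},
    {"tx": -2, "ty": 0, "tz": 0, "wx": 0, "wy": 0, "wz": 0, "jaw": -0.1},
    {"tx": -3, "ty": 0, "tz": 0, "wx": 0, "wy": 0, "wz": 0, "jaw": -0.1},
    {"tx": -4, "ty": 0, "tz": 0, "wx": 0, "wy": 0, "wz": 0, "jaw": -0.1},
    {"tx": -4, "ty": -1, "tz": -2, "wx": 0, "wy": 0, "wz": 0, "jaw": -0.1},
    {"tx": -2, "ty": -3, "tz": -2, "wx": 0, "wy": 0, "wz": 0, "jaw": -0.1},
    {"tx": 0, "ty": -3, "tz": -2, "wx": 0, "wy": 0, "wz": 0, "jaw": -0.1},
    {"tx": 0, "ty": 0, "tz": 0, "wx": 0, "wy": 0, "wz": 0, "jaw": -0.1},
    {"tx": 0, "ty": 0, "tz": 0, "wx": 0, "wy": 0, "wz": 0, "jaw": -0.1}
  ]
}}

```text
time: 22.15
tool_pos: [441.1, 148.2, 276.0]
tcp_rot: [0.845, 1.566, -0.619]
contact_force: [-0.7, -0.3, 1.0]
grip_width: 41.4
```

```bash
python3 snap.py w19
python3 - <<'E'
from keep import *
im=cv2.imread("pics/w19.png");im=cv2.convertScaleAbs(im,alpha=1.8);zoom(im,180,30,440,210,3,"pics/w19z.png")
im=imaging.capture("scene"); im=cv2.convertScaleAbs(im,alpha=1.5);zoom(im,340,160,500,280,5,"pics/s19.png");cv2.imwrite("pics/s19f.png",im)
E
```

```text
22.15 [441.1 148.2 276. ] [-0.7 -0.3  1. ] 41.380531559451654 [ 0.16  0.21  1.63 -0.    1.3   1.63]
```

View pics/w19z.png

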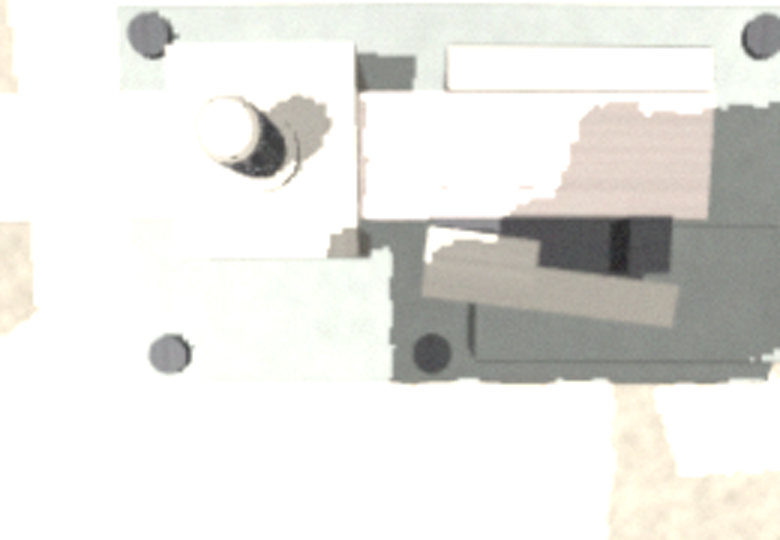

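View pics/s19.png

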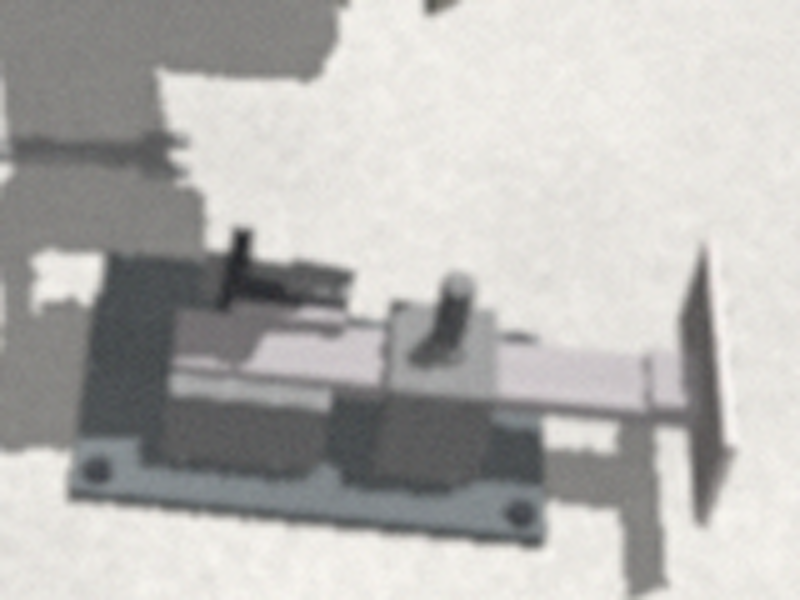

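View pics/s19f.png

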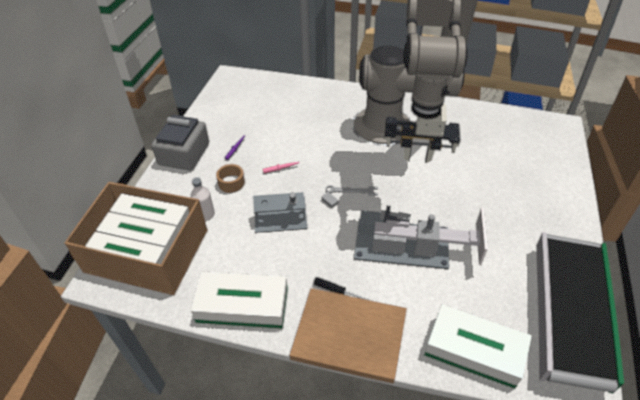

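Run:
```python
from keep import *
import pickle
np.set_printoptions(precision=2,suppress=True)
w=pickle.load(open("pics/w19.pkl","rb"));y=np.radians(6.05);kx=np.array([np.cos(y),np.sin(y),0]);ky=np.array([-np.sin(y),np.cos(y),0])
H=np.array([537.4,212.4,90]); O=H-50*ky
im=cv2.imread("pics/w19.png");zoom(im,230,40,310,110,10,"pics/w19h.png")
for n,p,zz in [("head",(228,130),148),("tabTR",(671,218),130),("tabBL",(631,273),130)]:
    P=onz(w,(180+p[0]/3,30+p[1]/3),zz); print(n,(P-O)@kx,(P-O)@ky)
print((proj(w,[H+[0,0,6],H])-[230,40])*10)
```

```text
head -1.0895241017958108 50.00073436161911
tabTR -22.627602521373923 -73.54083013526332
tabBL -38.257481700812534 -62.66650601139105
[[370.17 395.02]
 [380.61 402.2 ]]
```

View pics/w19h.png

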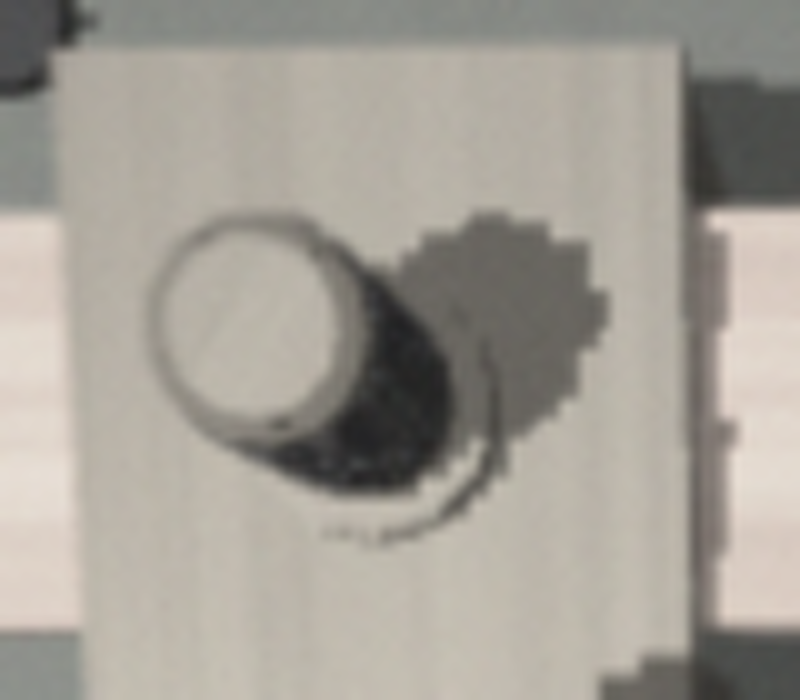

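Run:
```python
from keep import *
import pickle
np.set_printoptions(precision=2,suppress=True)
w=pickle.load(open("pics/w19.pkl","rb"));y=np.radians(6.05);kx=np.array([np.cos(y),np.sin(y),0]);ky=np.array([-np.sin(y),np.cos(y),0])
H=np.array([537.4,212.4,90]); O=H-50*ky
for n,p,zz in [("head",(257,326),148),("headface",(250,322),148),("TL",(55,45),90),("TR",(685,43),90)]:
    P=onz(w,(230+p[0]/10,40+p[1]/10),zz); print(n,(P-O)@kx,(P-O)@ky)
for p in [(173,258.5),(357,258.5)]:
    P=onz(w,(180+p[0]/3,30+p[1]/3),90); print((P-O)@kx,(P-O)@ky)
c=H+[0,0,6]+np.array([12.5*np.cos(t)*kx+12.5*np.sin(t)*ky for t in np.linspace(0,6.28,9)])
print((proj(w,c)-[230,40])*10)
```

```text
head -0.5343076896097436 50.21546052432137
headface -0.22944602123333002 50.76052072439031
TL 32.68860495983568 79.97339695415195
TR 32.570377067552016 19.82407832385849
-34.023838012637896 81.74558100740947
-34.17373015246315 20.380234780447843
[[365.28 256.59]
 [273.93 297.78]
 [239.76 395.51]
 [281.85 491.79]
 [374.85 531.19]
 [465.2  491.45]
 [500.78 394.92]
 [459.9  297.29]
 [365.7  256.59]]
```

```bash
python3 -c "
from plant import bot; print(bot.close_job())"
```

```text
the job is handed in; nothing more can be done
None
```

The drift is home in the bracket, the thumb wedge is jammed against the bar, and I handed the job in at about 22 s of the 64 s allowed.

- **Drift:** I picked it by its narrow tip, which showed it was in the bore on the robot's right (-y). I pushed it through the plate and bar until the collar stopped it with a 19 N upward reaction and no further travel. The drift drew the bar into line (about 5 N sideways), and the fingers never touched the bar.
- **Force on the way down:** the vertical push stayed near 1–3 N until the collar met the plate. That is below the 10–25 N the description gave. I didn't find a reason, but the pictures show the drift fully home.
- **Wedge:** I pushed its tab with one open finger. It began to bind after about 10 mm, and I pushed on to about 19.6 N. I backed off and pushed again: it had not moved back, and it gave only about 1 mm at 19 N. Then I let go.
- **Last checks:** the last pictures show the collar on the plate, and the drift's head within about 0.5 mm of the hole's axis. The wedge lies along the bar, and nothing else looks moved. The arm was clear of everything, with no force on the tool. One rougher reading put the drift's head 1.1 mm off the hole's axis. I put that down to my picking of the pixel and the camera calibration.

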